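Tap a doming stake home in its taper socket

TASK

Take the dome-topped steel stake out of the wooden rack, stand its tapered shank in the steel socket and let go of it while its collar is still clearly proud of the socket's brass ring. Then pick up the wooden hand tamper and with its foot tap the stake straight down, gently (never harder than 50 N), until the collar lands on the brass ring and friction holds it, and stand the tamper upright on the brown board again. Leave the flat-topped stake, the cup and the mallet as they are.

Things in the scene. Friction and masses are not known exactly. Their poses are not given: they have to be found in the camera images.
- dome_stake: Steel doming stake, 0.16 kg, to be seated. Origin: centre of its collar's underside; z up its axis. Collar diameter 38 mm from 0 to 6 mm, plain round body diameter 28 mm from 6 to 36 mm (grip here), rounded dome up to 50 mm. Below: round tapered shank 50 mm long, diameter 24 mm at the collar, 14 mm at the tip. Starts upright in either one of the rack's holes, collar on the rack's top.
- stake_seat (a point): The stake's origin as a point: centre of the collar's underside.
- stake_top (a point): Crown of the dome, 50 mm above stake_seat on the stake's axis: where to tap.
- socket_mouth (a point): Centre of the bore in the socket's flat steel top face, z up. Let in by hand the shank sticks with stake_seat some 16 to 22 mm above this point. From there it must be driven down with a push that grows with depth, to 5 to 18 N (hidden friction) by the time the collar meets the ring; then it is solid and the force shoots up. Driven in, it does not spring back and resists a light pull.
- socket: Eight-sided dark steel body, 71 mm across flats, 60 mm high, on a square flange 104 mm wide and 10 mm thick, bolted to the board. Origin: centre of its underside, z up. Its vertical bore is lined with four stiff sprung brass leaves, tapered like the shank: about 19.6 mm across at the top, 10 mm less per 50 mm of depth.
- seat_ring: Brass ring round the mouth of the bore, 30 mm inside and 42 mm outside, that the collar must land on. Origin: at socket_mouth, in the steel's top face, NOT at the rim. The flat rim stands 2 to 14 mm above that face, set to a different height each time; no reading gives the height: feel for it (or look). It does not give way.
- rack: Drilled beech block, fixed: 62 mm along its x, 150 mm along its y, 60 mm high. Origin: centre of its underside. Two straight 27 mm holes on its y axis, 42 mm either side of the middle; a stake's shank hangs loosely in each. There is most room to grip a stake with the fingers either side along the rack's x.
- tamper: Hand tamper, 0.17 to 0.35 kg: a flat white plastic foot of diameter 48 mm, 22 mm high, with an upright round beech handle of diameter 30 mm from 34 mm up to its top at 95 mm. Origin: centre of the foot's flat underside, z up. Starts standing on the board.
- tamper_foot (a point): Centre of the underside of the tamper's foot (the tamper's origin): the striking face.
- flat_stake: Another steel stake with the same collar and shank but a square flat top 34 mm wide, 50 mm above its origin (collar underside). It stays in the rack's other hole.
- cup: White cup, diameter 76 mm, 70 mm high, standing on the board; origin at the centre of its underside. Leave alone.
- mallet: Wooden mallet lying on the board: a round handle 170 mm long along its x, head of diameter 38 mm and 85 mm long across it at the +x end. Origin under the handle, 90 mm from the head's axis. Leave alone.
- board: Brown fibreboard 460 mm by 900 mm, 9 mm thick, fixed on the table; everything named here stands on its top, 9 mm above the table. Origin: centre of its underside.

How it is judged (in metres and radians):
On the way, in this order (a step that is already met when the one before it is completed fails the run):
1. the dome stake stands in the socket by itself, let go of, its collar not yet on the ring (z of stake_seat in the frame of socket_mouth between 0.005 and 0.026 m and horizontal distance between stake_seat and socket_mouth below 0.004 m and angle between dome_stake's own z axis and vertical below 0.12 rad and contact force between dome_stake and seat_ring below 0.05 N and contact force between dome_stake and the fingers below 0.1 N and contact force between the arm and dome_stake below 0.1 N), for 0.2 s.
2. the tamper presses the stake and its collar bears on the brass ring (z of stake_seat in the frame of socket_mouth between 0.0005 and 0.0148 m and horizontal distance between stake_seat and socket_mouth below 0.002 m and angle between dome_stake's own z axis and vertical below 0.05 rad and contact force between dome_stake and seat_ring above 2 N and contact force between tamper and dome_stake above 2 N and contact force between dome_stake and the fingers below 0.1 N), for 0.02 s.
At the end, for the whole second after the job is handed in: The dome stake is upright in the socket (within 0.05 rad), centred within 2 mm, wedged at its driven depth (collar 0.5 to 14.8 mm above the steel face, where the ring stopped it; the leaves grip it with over 10 N in all); the tamper stands upright (within 0.1 rad) on the board, released and at rest (z of stake_seat in the frame of socket_mouth between 0.0005 and 0.0148 m and horizontal distance between stake_seat and socket_mouth below 0.002 m and angle between dome_stake's own z axis and vertical below 0.05 rad and contact force between dome_stake and socket above 10 N and linear speed of each of dome_stake, tamper below 0.02 m/s and angle between tamper's own z axis and vertical below 0.1 rad and height (world z) of tamper between 0.005 and 0.013 m); the robot touches nothing.
It fails at once if the tamper hits or presses the stake with more than 50 N (contact force between tamper and dome_stake above 50 N).
It fails at once if the flat stake is moved by more than 15 mm (distance of flat_stake from where it was at the start of the episode above 0.015 m).
It fails at once if the cup is moved by more than 20 mm (distance of cup from where it was at the start of the episode above 0.02 m).
It fails at once if the mallet is moved by more than 20 mm (distance of mallet from where it was at the start of the episode above 0.02 m).
It also fails if it takes over 64 s, if anything falls off the work surface, if the arm or the gripper's body presses on something with over 40 N, if the wrist force passes 120 N, or if a joint passes its speed limit or range.

ROBOT

A 7-joint arm with a two-finger parallel gripper is mounted at the origin on the work surface. World frame = base frame: x ahead of the robot, y to its left, z up, the work surface at z = 0. Lengths are in m, angles in degrees, forces in N, time in s.
With the tool pointing down it reaches from about 0.4 to 0.85 m from the base axis. Payload 6.9 kg.
Tool frame: the origin (TCP) lies where the fingers leave the gripper's body, on its centre line; the fingertips stand 73 mm ahead of it and the grasp point (between the pads) lies 54 mm ahead of it (manip.tips_ahead is the z of the fingertips in the tool frame, in m); z points along the fingers, y is the direction in which the jaws open and shut (so a half turn about z gives the same grasp; the last joint's range is limited). The gripper opens to 85 mm and grips with 20 to 120 N. Pads are 22 mm wide; open, the fingers measure 114 mm over their backs; the gripper's body (76 mm by 85 mm) begins 54 mm behind the grasp point. The pads swing forward as they close: fully open they stand 13 mm farther back than shut.
Start: joints at [72.622, 29.078, -13.613, 85.955, 7.202, 65.827, -8.869], TCP at [0.248, -0.574, 0.304] pointing down, gripper open.
Joint ranges: [-176.47, 176.47], [-13.61, 117.27], [-81.72, 77.17], [0.22, 143.17], [-87.28, 267.28], [10, 112.55], [-165.47, 165.47]. Speed limits (degrees/s): [136.94, 136.94, 180, 180, 180, 180, 180].

INTERFACE

Orientations are given as a 3x3 rotation matrix whose columns are the frame's x, y, z axes.
In Python, from workcell import manip gives the robot as it stands.
- The arm moves only by the tool drive_tool, never from a script. Its argument "moves" is a list of rows, each an object with "angular": the turn, a rotation vector about the tool's x, y, z in degrees, a list of three; "translation": the shift along the tool's x, y, z in mm, a list of three; "fingers": the finger opening in mm, from 0 to 85.4. In form: [{"angular": [wx, wy, wz], "translation": [dx, dy, dz], "fingers": fingers}, ...]. A call has 1 to 5 rows; each row shifts and turns the pose as measured when the row begins, along the tool's axes as they then stand; what a row does not reach is not made up. A row lasts 1/12 s, in which the tool goes at most 41.7 mm and 7.16 degrees, less where a joint would pass 70% of its speed; a pose out of reach is approached as far as the arm can. A call with a gripper value outside its range is refused whole. The fingers move at their own pace and stop on an object; "squeeze" is the grip in N (left out, the last holds). Time passes only in rows, so rows that do not move let the fingers close. It gives the time, the measured TCP pose, the force and the opening at its end, in the units of the state.
- manip.read_state(): the state, without advancing time (a new reading comes with each control period).
- manip.snapshot(name): name is "side" or "top" or "wrist"; returns a dict with "color" (480x640x3 uint8, red, green, blue), "z_map" (480x640 float32, m along the optical axis (not along the pixel's ray), 0 where there is no reading), "fx", "fy", "cx", "cy" (pixels), "dist" ([k1, k2, p1, p2, k3] as OpenCV has them; the pictures are not rectified), "eye" and "rotation" of the camera in the world; the wrist camera has in their place "hand_eye" (4x4, takes a point from camera to tool coordinates, whose origin is the TCP and whose axes are the flange's). Camera axes: x right, y down, z forward; pixel columns grow to the right and rows downward; lengths in m; the calibration is good to about 2 mm. A picture is of the moment at which its call begins: read the wrist's pose just before it.
- manip.hand_in(): hands the job in, once; it reports no verdict.
Trained networks look in a picture, given as the dict that the camera call returned (one of the last four; its "shot" number tells which), for a name from the list of things; names that differ only in an ending like _2 or _b are one class to them, and where a whole thing is asked for, a point or a joint stands for the part that bears it (a point fixed in the world has none). Each returns a list of dicts, best first, with "p" (0 to 1); they miss things now and then, are a little off and sometimes report something else, mostly with a low value. They report only what shows in the picture. A call takes as long as a camera call.
- manip.cut_out(picture, label): "region" (480x640 bool, what is visible of it).
- manip.landmark_of(picture, label): "location" ([x, y, z] in m, in world coordinates, good to about 4 mm: a listed point, or the origin of a listed thing).
The state is a dict: "clock": time; "qpos": joint angles; "qvel": joint speeds; "joint_efforts": joint torques, N m; "ee_pos": TCP position; "tool_rot": TCP orientation; "wrist_force": force on the tool from outside, world axes, zero at the start; "torque": the same for the moment, N m; "finger_gap": finger opening in m.
Only numpy, scipy, OpenCV 4.12 (cv2) and the standard library are available. Lean on these libraries where they do the work, as an engineer would, in place of code of your own. Each camera call takes 0.05 s, during which the arm holds its last target.

## Working session

There is one attempt and no reset: what is moved stays moved. The work goes in short steps, Python scripts to look and compute and a tool call to move; the robot and the scene stay as the last step left them, time stands still between calls to the robot, and variables do not carry over. Pictures are saved under pics/ and viewed, and the job is handed in when it is done.

Besides the shell and the picture viewer there is one more tool, called after "Request:" by a JSON object that holds its "method" and its "body". drive_tool: Moves the arm, as the interface text tells. Its arguments: {"type":"object","properties":{"moves":{"type":"array","items":{"type":"object","properties":{"angular":{"type":"array","items":{"type":"number"}},"translation":{"type":"array","items":{"type":"number"}},"fingers":{"type":"number"}}}},"squeeze":{"type":"number"}},"required":["moves"]}

```bash
mkdir -p pics; ls; cat > h.py <<'E'
from workcell import manip
import numpy as np, cv2
def save(s,n): cv2.imwrite('pics/'+n, cv2.cvtColor(s['color'],cv2.COLOR_RGB2BGR))
E
python3 - <<'E'
from h import *
np.set_printoptions(precision=4,suppress=True)
s=manip.read_state()
for k,v in s.items(): print(k,v)
for c in ['side','top']:
    p=manip.snapshot(c); save(p,c+'0.png')
    print(c,p.get('eye'))
    for l in ['dome_stake','stake_seat','stake_top','socket_mouth','socket','rack','tamper','tamper_foot','flat_stake','cup','mallet','seat_ring']:
        r=manip.landmark_of(p,l)
        print(l,[(round(x['p'],2),np.round(x['location'],4)) for x in r[:2]])
E
```

```text
pics
clock 0.0
qpos [ 72.6234  29.1242 -13.6085  86.0078   7.2024  65.8252  -8.8704]
qvel [-0.0285 -0.1177 -0.0343  0.0692 -0.0515  0.0188  0.0536]
joint_efforts [ -0.0002 -62.0597  -2.1868 -24.9659   0.0127   0.0118  -0.    ]
ee_pos [ 0.2482 -0.5732  0.303 ]
tool_rot [[ 0.9176  0.3975 -0.0007]
 [ 0.3975 -0.9176  0.0016]
 [-0.     -0.0017 -1.    ]]
wrist_force [-0.1921 -0.5195  0.764 ]
torque [-0.0242 -0.0066 -0.0077]
finger_gap 0.0852135862496452
side [0.1876 0.6787 0.7103]
dome_stake [(0.57, array([0.5317, 0.3192, 0.0666]))]
stake_seat [(0.77, array([0.5336, 0.3213, 0.073 ]))]
stake_top [(0.83, array([0.5339, 0.3198, 0.1216])), (0.66, array([0.5323, 0.3175, 0.0639]))]
socket_mouth [(0.91, array([ 0.5416, -0.033 ,  0.0667]))]
socket [(0.91, array([ 0.5404, -0.0348,  0.011 ])), (0.26, array([0.5566, 0.2829, 0.0095]))]
rack [(0.86, array([0.5582, 0.2843, 0.0089]))]
tamper [(0.66, array([ 0.523 , -0.2327,  0.0094]))]
tamper_foot [(0.86, array([ 0.5249, -0.2331,  0.0102]))]
flat_stake [(0.89, array([0.5771, 0.2467, 0.0718])), (0.27, array([0.5362, 0.3189, 0.0674]))]
cup [(0.97, array([0
[... 218 characters left out ...]
_seat [(0.65, array([0.5393, 0.3173, 0.0664]))]
stake_top [(0.82, array([0.542 , 0.325 , 0.1192]))]
socket_mouth [(0.94, array([ 0.5435, -0.0386,  0.0718]))]
socket [(0.64, array([ 0.5405, -0.0364,  0.0122]))]
rack [(0.72, array([0.5588, 0.2857, 0.0108])), (0.53, array([ 0.545 , -0.0382,  0.0734]))]
tamper [(0.71, array([ 0.5181, -0.2287,  0.0061]))]
tamper_foot [(0.71, array([ 0.5201, -0.2256,  0.0067]))]
flat_stake [(0.68, array([0.5731, 0.2488, 0.0662])), (0.24, array([0.5365, 0.3213, 0.0655]))]
cup [(0.64, array([0.7179, 0.1418, 0.0097]))]
mallet [(0.85, array([ 0.712 , -0.1539,  0.0043])), (0.73, array([ 0.5433, -0.038 ,  0.0706]))]
seat_ring [(0.45, array([ 0.5435, -0.0277,  0.0662]))]
```

View pics/top0.png

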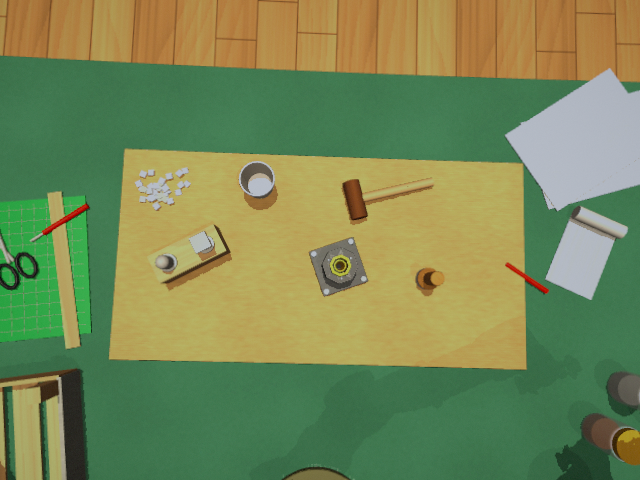

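View pics/side0.png

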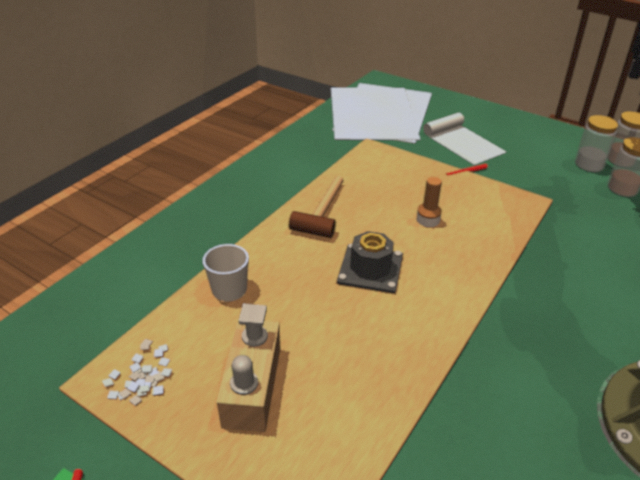

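```bash
cat >> h.py <<'E'
np.set_printoptions(precision=4,suppress=True)
def cloud(p,mask=None,st=None):
    z=p['z_map']; m=(z>0) if mask is None else (mask&(z>0))
    v,u=np.nonzero(m); K=np.array([[p['fx'],0,p['cx']],[0,p['fy'],p['cy']],[0,0,1]])
    n=cv2.undistortPoints(np.stack([u,v],1).astype(np.float64)[:,None],K,np.array(p['dist']))[:,0]
    P=np.c_[n,np.ones(len(n))]*z[v,u][:,None]
    if 'hand_eye' in p:
        H=np.array(p['hand_eye']); P=P@H[:3,:3].T+H[:3,3]
        return P@np.array(st['tool_rot']).T+np.array(st['ee_pos']),u,v
    return P@np.array(p['rotation']).T+np.array(p['eye']),u,v
def circ(P):
    A=np.c_[2*P[:,:2],np.ones(len(P))]; s=np.linalg.lstsq(A,(P[:,:2]**2).sum(1),rcond=None)[0]
    return s[:2],np.sqrt(s[2]+s[0]**2+s[1]**2)
E
python3 - <<'E'
from h import *
for c in ['top','side']:
    p=manip.snapshot(c); print(c)
    for l in ['dome_stake','flat_stake','rack','tamper','socket','seat_ring','cup','mallet']:
        r=manip.cut_out(p,l)
        if not r: print(l,'none'); continue
        P,u,v=cloud(p,r[0]['region'])
        print(l,round(r[0]['p'],2),len(P),'px',u.mean().round(),v.mean().round(),'min',P.min(0),'max',P.max(0),'z pct',np.percentile(P[:,2],[5,50,95]))
        zt=np.percentile(P[:,2],97)
        T=P[P[:,2]>zt-0.006]; print('   top centroid',T[:,:2].mean(0),(T[:,:2].min(0)+T[:,:2].max(0))/2,len(T))
        if l in('rack','socket','flat_stake'):
            if l=='rack':T=P[abs(P[:,2]-0.069)<0.005]
            print('   rect',cv2.minAreaRect((T[:,:2]*1000).astype(np.float32)))
E
```

```text
top
dome_stake 0.89 298 px 166.0 262.0 min [0.5198 0.3016 0.069 ] max [0.5549 0.3324 0.1217] z pct [0.073  0.1096 0.1188]
   top centroid [0.5377 0.3193] [0.5373 0.319 ] 116
flat_stake 0.92 377 px 202.0 243.0 min [0.5576 0.2245 0.069 ] max [0.5999 0.2664 0.1233] z pct [0.073  0.118  0.1211]
   top centroid [0.5783 0.2459] [0.5787 0.2454] 281
   rect ((578.31640625, 245.99560546875), (33.607059478759766, 32.793697357177734), 29.302833557128906)
rack 0.35 500 px 429.0 278.0 min [ 0.4981 -0.2712  0.0047] max [ 0.5439 -0.2042  0.1074] z pct [0.0127 0.0506 0.1048]
   top centroid [ 0.5218 -0.2276] [ 0.5214 -0.2277] 163
   rect ((519.419677734375, -218.9208526611328), (27.420984268188477, 9.69514274597168), 12.585171699523926)
tamper 0.59 475 px 428.0 278.0 min [ 0.4983 -0.2537  0.0062] max [ 0.5441 -0.2042  0.1074] z pct [0.0234 0.0546 0.1049]
   top centroid [ 0.5222 -0.2272] [ 0.5214 -0.2277] 154
socket 0.56 2176 px 337.0 266.0 min [ 0.4787 -0.0963  0.0062] max [0.6052 0.0304 0.0802] z pct [0.0161 0.0213 0.0755]
   top centroid [ 0.5435 -0.0343] [ 0.5438 -0.0346] 231
   rect ((544.90582
[... 1622 characters left out ...]
.0315 0.0756]
   top centroid [ 0.5394 -0.0298] [ 0.5409 -0.0306] 323
   rect ((540.1439208984375, -30.851093292236328), (69.6362075805664, 65.76825714111328), 8.459641456604004)
seat_ring 0.57 352 px 373.0 242.0 min [ 0.5135 -0.0547  0.0636] max [ 0.5639 -0.0043  0.0798] z pct [0.0666 0.0751 0.0781]
   top centroid [ 0.5395 -0.0307] [ 0.5403 -0.0319] 240
cup 0.85 2173 px 227.0 271.0 min [ 0.6781  0.0477 -0.0002] max [0.8258 0.1869 0.0829] z pct [0.0148 0.0552 0.0788]
   top centroid [0.7169 0.1483] [0.7175 0.1486] 398
mallet 0.9 1298 px 317.0 216.0 min [ 0.6428 -0.2401  0.0062] max [ 0.7512 -0.0344  0.0497] z pct [0.0194 0.0342 0.0469]
   top centroid [ 0.6853 -0.0607] [ 0.6852 -0.0612] 361
```

Request:
{"method": "drive_tool", "body": {"moves": [{"angular":[0,0,-3.75],"translation":[40.5,-1.3,0],"fingers":85},{"angular":[0,0,-3.75],"translation":[40.5,-1.3,0],"fingers":85},{"angular":[0,0,-3.75],"translation":[40.5,-1.3,0],"fingers":85},{"angular":[0,0,-3.75],"translation":[40.5,-1.3,0],"fingers":85},{"angular":[0,0,-3.75],"translation":[40.5,-1.3,0],"fingers":85}]}}

```text
clock: 2.62
ee_pos: [0.4123, -0.4714, 0.3022]
tool_rot: [[0.749, 0.662, -0.007], [0.662, -0.749, -0.006], [-0.009, -0.0, -1.0]]
wrist_force: [0.0, 0.1, 1.0]
finger_gap: 0.0848
```

Request:
{"method": "drive_tool", "body": {"moves": [{"angular":[0,0,-3.75],"translation":[41,-1.3,0],"fingers":85},{"angular":[0,0,-3.75],"translation":[41,-1.3,0],"fingers":85},{"angular":[0,0,-3.75],"translation":[41,-1.3,0],"fingers":85},{"angular":[0,0,-3.75],"translation":[41,-1.3,0],"fingers":85},{"angular":[0,0,-3.75],"translation":[41,-1.3,0],"fingers":85}]}}

```text
clock: 3.03
ee_pos: [0.5442, -0.3103, 0.3001]
tool_rot: [[0.484, 0.875, -0.005], [0.875, -0.484, -0.007], [-0.008, -0.001, -1.0]]
wrist_force: [2.1, -0.4, -0.1]
finger_gap: 0.0854
```

Request:
{"method": "drive_tool", "body": {"moves": [{"angular":[0,0,-3.75],"translation":[41,-1.3,0],"fingers":85},{"angular":[0,0,-3.75],"translation":[41,-1.3,0],"fingers":85},{"angular":[0,0,-3.75],"translation":[41,-1.3,0],"fingers":85},{"angular":[0,0,-3.75],"translation":[41,-1.3,0],"fingers":85},{"angular":[0,0,-3.75],"translation":[41,-1.3,0],"fingers":85}]}}

```text
clock: 3.45
ee_pos: [0.6141, -0.115, 0.2982]
tool_rot: [[0.162, 0.987, -0.002], [0.987, -0.162, -0.007], [-0.008, -0.001, -1.0]]
wrist_force: [1.3, 0.3, 0.3]
finger_gap: 0.0849
```

Request:
{"method": "drive_tool", "body": {"moves": [{"angular":[0,0,-3.75],"translation":[41,-12,0],"fingers":85},{"angular":[0,0,-3.75],"translation":[30,-12,0],"fingers":85},{"translation":[0,0,0],"fingers":85}]}}

```text
invalid input at $.moves[2]: expected keys angular, translation, fingers
```

```bash
python3 - <<'E'
from h import *
s=manip.read_state(); p=manip.snapshot('wrist'); save(p,'w1.png')
print(s['ee_pos'],s['tool_rot'],p['hand_eye'],s['qvel'])
P,u,v=cloud(p,None,s)
for lo,hi in((.066,.072),(.0735,.085)):
    m=(P[:,2]>lo)&(P[:,2]<hi)&(np.hypot(P[:,0]-.542,P[:,1]+.033)<.05)
    T=P[m]; print(len(T),T.mean(0) if len(T) else '',np.percentile(T[:,2],[5,50,95]) if len(T) else '')
    if len(T): print((T.min(0)+T.max(0))/2,T.max(0)-T.min(0)); print(cv2.minEnclosingCircle((T[:,:2]*1000).astype(np.float32)))
r=manip.landmark_of(p,'socket_mouth'); print([(x['p'],x['location']) for x in r])
E
```

```text
[ 0.6141 -0.115   0.2982] [[ 0.1615  0.9869 -0.0021]
 [ 0.9868 -0.1616 -0.0074]
 [-0.0076 -0.0009 -1.    ]] [[ 0.0004 -0.9458 -0.3247  0.0837]
 [ 1.      0.0004 -0.0001  0.0011]
 [ 0.0002 -0.3247  0.9458 -0.0701]
 [ 0.      0.      0.      1.    ]] [-37.7224   1.918  -13.8561   1.3396   7.4852   1.2277  -5.7143]
4091 [ 0.5437 -0.0327  0.069 ] [0.0673 0.069  0.0705]
[ 0.5425 -0.034   0.069 ] [0.0755 0.0747 0.0059]
((542.48583984375, -34.013916015625), 37.77199935913086)
1200 [ 0.5425 -0.0335  0.0767] [0.0749 0.0768 0.078 ]
[ 0.5425 -0.0342  0.0764] [0.0451 0.0448 0.0056]
((542.5081176757812, -34.1875114440918), 22.599576950073242)
[(0.78, [0.5427, -0.035, 0.0688])]
```

View pics/w1.png

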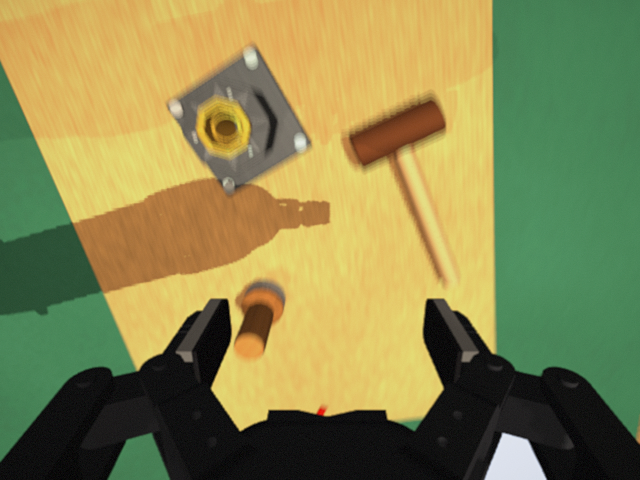

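Request:
{"method": "drive_tool", "body": {"moves": [{"angular":[0,0,-3.75],"translation":[41,-1.3,0],"fingers":85},{"angular":[0,0,-3.75],"translation":[41,-1.3,0],"fingers":85},{"angular":[0,0,-3.75],"translation":[41,-1.3,0],"fingers":85},{"angular":[0,0,-3.75],"translation":[41,-1.3,0],"fingers":85},{"angular":[0,0,-3.75],"translation":[41,-1.3,0],"fingers":85}]}}

```text
clock: 3.97
ee_pos: [0.6136, 0.0828, 0.2963]
tool_rot: [[-0.17, 0.985, -0.0], [0.985, 0.17, -0.009], [-0.009, -0.002, -1.0]]
wrist_force: [0.6, 0.1, 0.0]
finger_gap: 0.0852
```

Request:
{"method": "drive_tool", "body": {"moves": [{"angular":[0,0,-3.75],"translation":[41,-1.3,0],"fingers":85},{"angular":[0,0,-3.75],"translation":[41,-1.3,0],"fingers":85},{"angular":[0,0,-3.75],"translation":[30,-1.3,0],"fingers":85},{"angular":[0,0,-3.75],"translation":[10,0,0],"fingers":85},{"angular":[0,0,0],"translation":[0,0,0],"fingers":85}]}}

```text
clock: 4.38
ee_pos: [0.5753, 0.215, 0.2962]
tool_rot: [[-0.444, 0.896, -0.0], [0.896, 0.444, -0.002], [-0.002, -0.001, -1.0]]
wrist_force: [1.0, -0.7, -0.6]
finger_gap: 0.085
```

```bash
python3 - <<'E'
from h import *
s=manip.read_state(); p=manip.snapshot('wrist'); save(p,'w2.png')
print(s['ee_pos'],s['tool_rot'],s['qpos'],s['clock'])
P,u,v=cloud(p,None,s)
n=np.hypot(P[:,0]-.536,P[:,1]-.3215)<.028
for lo,hi in((.0735,.0765),(.08,.104),(.105,.13)):
    T=P[n&(P[:,2]>lo)&(P[:,2]<hi)]; print(len(T),T.max(0),T.min(0)); print(circ(T),cv2.minEnclosingCircle((T[:,:2]*1000).astype(np.float32)))
T=P[(abs(P[:,2]-.069)<.003)&(np.hypot(P[:,0]-.556,P[:,1]-.286)<.1)]
print(cv2.minAreaRect((T[:,:2]*1000).astype(np.float32)))
E
```

```text
[0.5753 0.215  0.2962] [[-0.4444  0.8958 -0.0001]
 [ 0.8958  0.4444 -0.002 ]
 [-0.0017 -0.001  -1.    ]] [  1.572   32.3014 -41.1064  88.1174  22.352   68.0792 -17.2049] 4.3833
501 [0.5562 0.3336 0.0765] [0.5191 0.3026 0.0735]
(array([0.5375, 0.3215]), np.float64(0.01688805006143035)) ((537.60302734375, 320.6794128417969), 18.722543716430664)
60 [0.5501 0.3154 0.1037] [0.5248 0.3072 0.0802]
(array([0.5376, 0.3211]), np.float64(0.01381160505011475)) ((537.4669799804688, 315.32525634765625), 12.632732391357422)
1389 [0.5512 0.3343 0.121 ] [0.524  0.3073 0.1054]
(array([0.5376, 0.3204]), np.float64(0.009492799313362272)) ((537.6536865234375, 320.89190673828125), 13.83354663848877)
((557.720947265625, 284.11260986328125), (62.10114288330078, 150.02896118164062), 28.649044036865234)
```

View pics/w2.png

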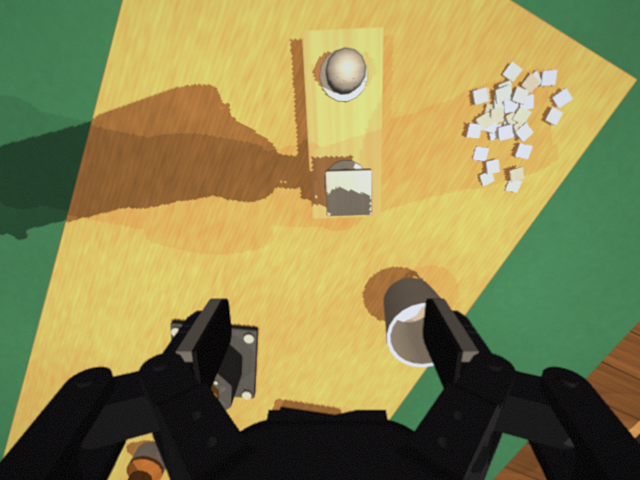

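Request:
{"method": "drive_tool", "body": {"moves": [{"angular":[0,0,-2.2],"translation":[38,4.5,10],"fingers":85},{"angular":[0,0,0],"translation":[38,4.5,10],"fingers":85},{"angular":[0,0,0],"translation":[30,4.5,25],"fingers":85},{"angular":[0,0,0],"translation":[7,0,30],"fingers":85},{"angular":[0,0,0],"translation":[0,0,15],"fingers":60}]}}

```text
clock: 4.85
ee_pos: [0.5447, 0.3134, 0.2065]
tool_rot: [[-0.447, 0.894, 0.011], [0.894, 0.447, -0.003], [-0.008, 0.009, -1.0]]
wrist_force: [0.6, -1.9, -0.5]
finger_gap: 0.0748
```

Request:
{"method": "drive_tool", "body": {"moves": [{"angular":[0.5,0.4,-2.0],"translation":[10,-3,10],"fingers":60},{"angular":[0,0,0],"translation":[0,0,5],"fingers":60},{"angular":[0,0,0],"translation":[0,0,0],"fingers":60}]}}

```text
clock: 5.1
ee_pos: [0.5388, 0.3166, 0.1867]
tool_rot: [[-0.472, 0.881, -0.004], [0.881, 0.472, -0.007], [-0.004, -0.007, -1.0]]
wrist_force: [0.7, -0.4, -0.1]
finger_gap: 0.0598
```

Request:
{"method": "drive_tool", "body": {"moves": [{"angular":[-0.4,0.2,0],"translation":[4.2,1,15],"fingers":60},{"angular":[0,0,0],"translation":[0,0,15],"fingers":60},{"angular":[0,0,0],"translation":[0,0,4],"fingers":60},{"angular":[0,0,0],"translation":[0,0,0],"fingers":60}]}}

```text
clock: 5.43
ee_pos: [0.5426, 0.3169, 0.1551]
tool_rot: [[-0.463, 0.886, 0.006], [0.886, 0.463, 0.0], [-0.002, 0.005, -1.0]]
wrist_force: [-0.6, 0.2, -0.2]
finger_gap: 0.0601
```

Request:
{"method": "drive_tool", "body": {"moves": [{"angular":[0,0,0],"translation":[5.8,-2.6,3],"fingers":60},{"angular":[0,0,0],"translation":[0,0,0],"fingers":60}]}}

```text
clock: 5.6
ee_pos: [0.5388, 0.32, 0.1537]
tool_rot: [[-0.46, 0.888, 0.008], [0.888, 0.46, 0.001], [-0.003, 0.007, -1.0]]
wrist_force: [-0.5, -0.2, 0.4]
finger_gap: 0.06
```

Request:
{"method": "drive_tool", "body": {"moves": [{"angular":[0.4,0.2,0],"translation":[1.3,-0.7,2],"fingers":60},{"angular":[0,0,0],"translation":[0,0,0],"fingers":60}]}}

```text
clock: 5.77
ee_pos: [0.5381, 0.3212, 0.1533]
tool_rot: [[-0.459, 0.888, 0.002], [0.888, 0.459, 0.002], [0.001, 0.002, -1.0]]
wrist_force: [-0.6, 0.4, 0.4]
finger_gap: 0.0601
```

Request:
{"method": "drive_tool", "body": {"moves": [{"angular":[0,0,0],"translation":[0,0,3.2],"fingers":50},{"angular":[0,0,0],"translation":[0,0,0],"fingers":20},{"angular":[0,0,0],"translation":[0,0,0],"fingers":20},{"angular":[0,0,0],"translation":[0,0,0],"fingers":20}], "squeeze": 60}}

```text
clock: 6.1
ee_pos: [0.5384, 0.3217, 0.1512]
tool_rot: [[-0.46, 0.888, 0.003], [0.888, 0.46, 0.003], [0.001, 0.004, -1.0]]
wrist_force: [0.2, -0.5, 0.1]
finger_gap: 0.0265
```

```bash
python3 - <<'E'
from h import *
print(manip.tips_ahead)
s=manip.read_state();print(s['finger_gap'],s['ee_pos'],s['wrist_force'])
p=manip.snapshot('side'); save(p,'s2.png'); 
cv2.imwrite('pics/s2c.png',cv2.resize(cv2.imread('pics/s2.png')[250:450,150:350],(800,800))[:600])
E
```

```text
0.0726
0.026514896558871768 [0.5384 0.3217 0.1512] [ 0.2447 -0.4772  0.0919]
```

View pics/s2c.png

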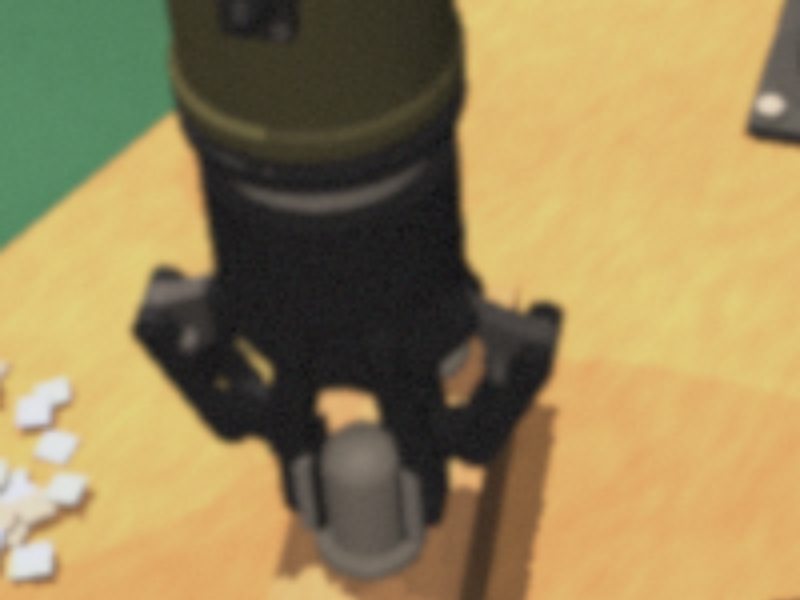

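Request:
{"method": "drive_tool", "body": {"moves": [{"angular":[0,0,0],"translation":[0,0,-20],"fingers":20},{"angular":[0,0,0],"translation":[0,0,-40],"fingers":20},{"angular":[0,0,0],"translation":[0,0,-40],"fingers":20},{"angular":[0,0,0],"translation":[0,0,-25],"fingers":20},{"angular":[0,0,0],"translation":[0,0,0],"fingers":20}]}}

```text
clock: 6.57
ee_pos: [0.5366, 0.3201, 0.2769]
tool_rot: [[-0.461, 0.888, -0.006], [0.888, 0.461, -0.002], [0.001, -0.006, -1.0]]
wrist_force: [0.2, 0.4, -2.0]
finger_gap: 0.0265
```

Request:
{"method": "drive_tool", "body": {"moves": [{"angular":[0,0,3.75],"translation":[-20,-5,0],"fingers":20},{"angular":[0,0,3.75],"translation":[-39,-9,0],"fingers":20},{"angular":[0,0,3.75],"translation":[-39,-9,0],"fingers":20},{"angular":[0,0,3.75],"translation":[-39,-9,0],"fingers":20},{"angular":[0,0,3.75],"translation":[-39,-9,0],"fingers":20}]}}

```text
clock: 6.98
ee_pos: [0.553, 0.1475, 0.2754]
tool_rot: [[-0.157, 0.988, -0.005], [0.988, 0.157, 0.009], [0.009, -0.004, -1.0]]
wrist_force: [1.7, -0.6, -1.6]
finger_gap: 0.0264
```

Request:
{"method": "drive_tool", "body": {"moves": [{"angular":[0,0,2.5],"translation":[-39,-7,0],"fingers":20},{"angular":[0,0,2.5],"translation":[-39,-6,0],"fingers":20},{"angular":[0,0,2.5],"translation":[-39,-4,0],"fingers":20},{"angular":[0,0,2.5],"translation":[-39,-2,0],"fingers":20},{"angular":[0,0,0],"translation":[-20,0,0],"fingers":20}]}}

```text
clock: 7.4
ee_pos: [0.5435, -0.0442, 0.2688]
tool_rot: [[0.035, 0.999, -0.012], [0.999, -0.035, 0.005], [0.004, -0.012, -1.0]]
wrist_force: [0.4, -0.9, -1.9]
finger_gap: 0.027
```

Request:
{"method": "drive_tool", "body": {"moves": [{"angular":[0,0,0],"translation":[-8,0,10],"fingers":20},{"angular":[0,0,0],"translation":[0,0,10],"fingers":20},{"angular":[0,0,0],"translation":[0,0,0],"fingers":20}]}}

```text
clock: 7.65
ee_pos: [0.5413, -0.0592, 0.2447]
tool_rot: [[0.046, 0.999, -0.016], [0.999, -0.046, 0.002], [0.002, -0.016, -1.0]]
wrist_force: [-0.5, 0.3, -1.2]
finger_gap: 0.0267
```

Request:
{"method": "drive_tool", "body": {"moves": [{"angular":[-0.9,0,0],"translation":[25,0,0],"fingers":20},{"angular":[0,0,0],"translation":[0,0,0],"fingers":20},{"angular":[0,0,0],"translation":[0,0,0],"fingers":20}]}}

```text
clock: 7.9
ee_pos: [0.5416, -0.0282, 0.2416]
tool_rot: [[0.04, 0.999, -0.004], [0.999, -0.04, 0.005], [0.005, -0.004, -1.0]]
wrist_force: [-0.0, -0.3, -1.8]
finger_gap: 0.0261
```

```bash
python3 - <<'E'
from h import *
s=manip.read_state();print(s['finger_gap'],s['ee_pos'],s['tool_rot'])
for c in['side','wrist']:
    p=manip.snapshot(c); save(p,c+'3.png'); 
    if c=='side':
        cv2.imwrite('pics/side3c.png',cv2.resize(cv2.imread('pics/side3.png')[130:280,280:480],(800,600),interpolation=cv2.INTER_CUBIC))
        r=manip.cut_out(p,'dome_stake')
        for x in r[:1]:
            P,u,v=cloud(p,x['region']); print(x['p'],len(P),u.min(),u.max(),v.min(),v.max(),P.min(0),P.max(0))
            zs=np.arange(.11,.22,.008)
            for z in zs:
                T=P[abs(P[:,2]-z)<.004]
                if len(T)>8: print(z,len(T),circ(T),T.mean(0))
    print([(x['p'],x['location']) for l in('stake_seat','stake_top','socket_mouth') for x in manip.landmark_of(p,l)[:1]])
E
```

```text
0.026130903322009673 [ 0.5416 -0.0282  0.2416] [[ 0.0397  0.9992 -0.0039]
 [ 0.9992 -0.0397  0.0053]
 [ 0.0051 -0.0041 -1.    ]]
0.71 735 363 386 175 229 [ 0.5196 -0.321   0.0056] [ 0.6904 -0.0054  0.2111]
0.11 14 (array([ 0.5385, -0.0223]), np.float64(0.004039632340800635)) [ 0.5376 -0.0209  0.1121]
0.118 28 (array([ 0.5383, -0.0231]), np.float64(0.005479920177044602)) [ 0.5375 -0.0202  0.1184]
0.126 36 (array([ 0.5384, -0.0229]), np.float64(0.006111372568459092)) [ 0.5368 -0.0196  0.1265]
0.13399999999999998 39 (array([ 0.5399, -0.0245]), np.float64(0.007891806918324109)) [ 0.5375 -0.0197  0.1339]
0.14199999999999996 41 (array([ 0.5396, -0.0247]), np.float64(0.008954293383509376)) [ 0.5368 -0.019   0.1418]
0.14999999999999997 47 (array([ 0.5388, -0.0228]), np.float64(0.008032782628523423)) [ 0.5363 -0.0182  0.1495]
0.15799999999999997 24 (array([ 0.5405, -0.0256]), np.float64(0.01772764605997721)) [ 0.5337 -0.0125  0.1606]
0.16599999999999995 133 (array([ 0.5395, -0.0233]), np.float64(0.014707613000924357)) [ 0.5377 -0.0146  0.1656]
0.17399999999999993 57 (array([ 0.5378, -0.024 ]), np.float64(0.0124456362845904)) [ 0.5375 -0.0145  0.1738]
0.18199999999999994 58 (array([ 0.5396, -0.0228]), np.float64(0.011157023140148936)) [ 0.5376 -0.0145  0.1822]
0.18999999999999995 50 (array([ 0.5408, -0.0249]), np.float64(0.012587944515532235)) [ 0.5401 -0.0148  0.1897]
0.19799999999999993 70 (array([ 0.5404, -0.0224]), np.float64(0.010551500313125232)) [ 0.5389 -0.0148  0.1981]
0.2059999999999999 107 (array([ 0.5399, -0.0229]), np.float64(0.008159943803201623)) [ 0.5395 -0.0209  0.2066]
[(0.63, [0.5415, -0.031, 0.1604]), (0.89, [0.5382, -0.0275, 0.2132]), (0.77, [0.5438, -0.0374, 0.0655])]
[(0.68, [0.5439, -0.0281, 0.1601]), (0.56, [0.5395, -0.0282, 0.2108]), (0.88, [0.5411, -0.0331, 0.0715])]
```

View pics/side3c.png

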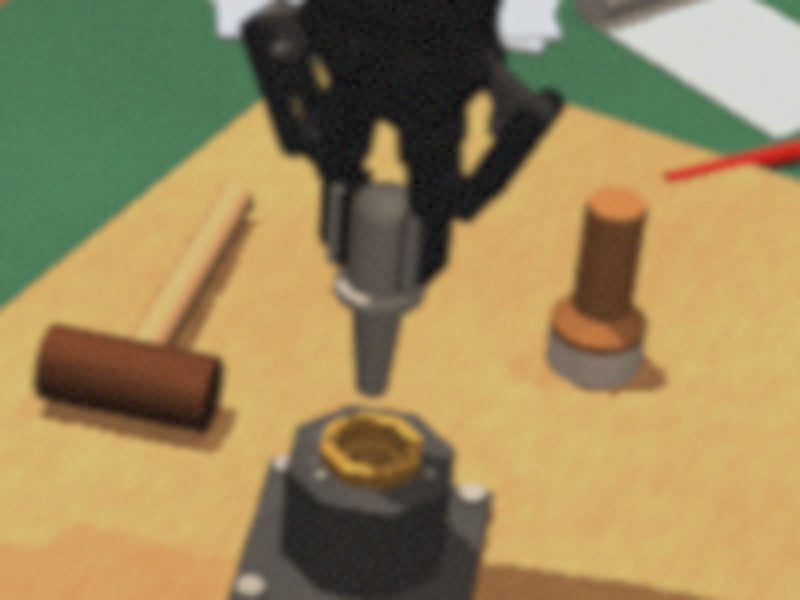

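View pics/wrist3.png

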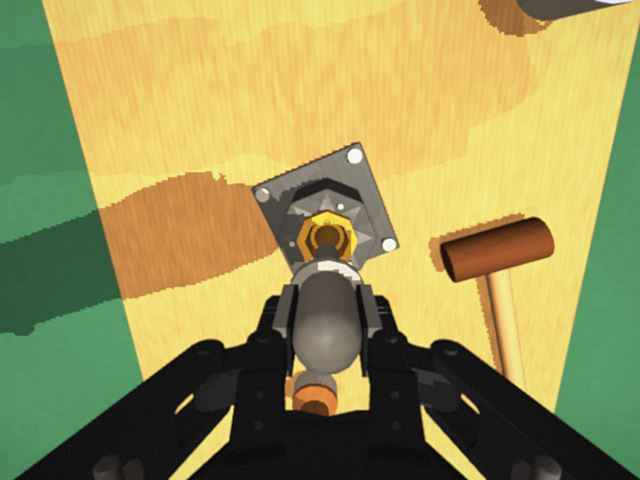

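Request:
{"method": "drive_tool", "body": {"moves": [{"angular":[-0.2,-0.3,0],"translation":[-6,1,10],"fingers":20},{"angular":[0,0,0],"translation":[0,0,8],"fingers":20},{"angular":[0,0,0],"translation":[0,0,0],"fingers":20}]}}

```text
clock: 8.6
ee_pos: [0.5429, -0.0383, 0.2231]
tool_rot: [[0.045, 0.999, 0.002], [0.999, -0.045, -0.002], [-0.002, 0.002, -1.0]]
wrist_force: [-0.2, 0.2, -0.6]
finger_gap: 0.0267
```

```bash
cat >> h.py <<'E'
from scipy.optimize import least_squares
def stakefit(P,x0):
    # x,y,zseat,tx,ty ; radial model
    def rad(h):
        return np.interp(h,[-.05,-.0005,0,.006,.0065,.036],[.007,.012,.019,.019,.014,.014])
    def f(q):
        h=P[:,2]-q[2]; d=np.hypot(P[:,0]-q[0]-q[3]*h,P[:,1]-q[1]-q[4]*h)
        return (d-rad(h))*1000
    r=least_squares(f,x0,loss='soft_l1',x_scale=[.001,.001,.001,.01,.01]); return r.x,r.cost,np.median(abs(r.fun))
E
python3 - <<'E'
from h import *
s=manip.read_state();print(s['clock'],s['ee_pos'],s['tool_rot'])
p=manip.snapshot('side'); save(p,'side4.png')
cv2.imwrite('pics/side4c.png',cv2.resize(cv2.imread('pics/side4.png')[130:280,280:480],(800,600),interpolation=cv2.INTER_CUBIC))
P,u,v=cloud(p); e=s['ee_pos']
n=np.hypot(P[:,0]-e[0],P[:,1]-e[1])<.023
r=manip.cut_out(p,'dome_stake'); Q,_,_=cloud(p,r[0]['region'])
Q=Q[(np.hypot(Q[:,0]-e[0],Q[:,1]-e[1])<.023)&(Q[:,2]>e[2]-.125)&(Q[:,2]<e[2]-.046)]
print(len(Q),stakefit(Q,[e[0],e[1],e[2]-.08,0,0]))
# ring: in side cam
T=P[(np.hypot(P[:,0]-.541,P[:,1]+.032)<.03)&(P[:,2]>.0735)&(P[:,2]<.079)]
print(len(T),T.mean(0),(T.min(0)+T.max(0))/2,cv2.minEnclosingCircle((T[:,:2]*1000).astype(np.float32)),np.percentile(T[:,2],[50,90]))
S=P[(np.hypot(P[:,0]-.541,P[:,1]+.032)<.045)&(abs(P[:,2]-.069)<.0025)]
print('face',len(S),cv2.minEnclosingCircle((S[:,:2]*1000).astype(np.float32)))
E
```

```text
8.6 [ 0.5429 -0.0383  0.2231] [[ 0.0453  0.999   0.0024]
 [ 0.999  -0.0453 -0.002 ]
 [-0.0018  0.0024 -1.    ]]
469 (array([ 0.5423, -0.0372,  0.1422,  0.0084, -0.0052]), np.float64(335.22955655646774), np.float64(0.7983610639896375))
198 [ 0.5394 -0.0301  0.0764] [ 0.54   -0.0318  0.0762] ((540.1043701171875, -31.96686363220215), 22.968185424804688) [0.0765 0.078 ]
face 569 ((540.4610595703125, -31.71612548828125), 38.59697341918945)
```

View pics/side4c.png

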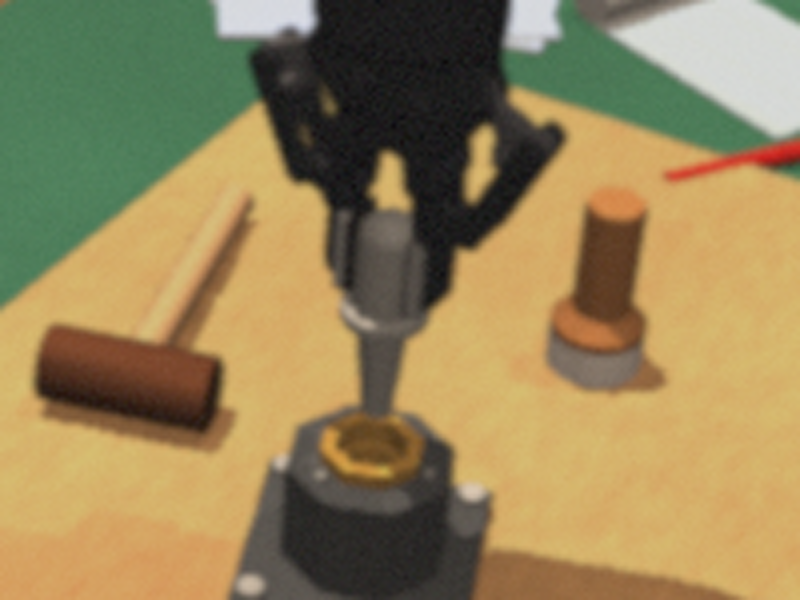

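Request:
{"method": "drive_tool", "body": {"moves": [{"angular":[0,0,0],"translation":[4.5,-1.4,0],"fingers":20},{"angular":[0,0,0],"translation":[0,0,0],"fingers":20}]}}

```text
clock: 8.87
ee_pos: [0.542, -0.0333, 0.224]
tool_rot: [[0.046, 0.999, 0.003], [0.999, -0.046, -0.002], [-0.001, 0.003, -1.0]]
wrist_force: [0.1, -0.2, -1.5]
finger_gap: 0.0267
```

```bash
python3 - <<'E'
from h import *
s=manip.read_state();print(s['clock'],s['ee_pos'],s['tool_rot'])
for c in ('top','wrist'):
    p=manip.snapshot(c); save(p,c+'5.png')
    P,u,v=cloud(p,None,s); e=s['ee_pos']
    T=P[(np.hypot(P[:,0]-.542,P[:,1]+.033)<.03)&(P[:,2]>.0735)&(P[:,2]<.079)]
    if len(T): print(c,len(T),T.mean(0),(T.min(0)+T.max(0))/2,cv2.minEnclosingCircle((T[:,:2]*1000).astype(np.float32)),circ(T))
    if c=='wrist':
        S=P[(np.hypot(P[:,0]-.542,P[:,1]+.033)<.045)&(abs(P[:,2]-.069)<.0025)]
        print('face',len(S),cv2.minEnclosingCircle((S[:,:2]*1000).astype(np.float32)),(S.min(0)+S.max(0))/2)
        Q=P[(np.hypot(P[:,0]-e[0],P[:,1]-e[1])<.0225)&(P[:,2]>e[2]-.125)&(P[:,2]<e[2]-.046)]
        # rough
        for z in np.arange(.1,.2,.008):
            t=Q[abs(Q[:,2]-z)<.004]
            if len(t)>10: print(z,len(t),circ(t))
        print(stakefit(Q,[e[0],e[1],e[2]-.08,0,0]))
E
```

```text
8.8667 [ 0.542  -0.0333  0.224 ] [[ 0.0457  0.999   0.0028]
 [ 0.999  -0.0457 -0.0015]
 [-0.0014  0.0028 -1.    ]]
wrist 1188 [ 0.5421 -0.0265  0.0767] [ 0.542  -0.029   0.0763] ((541.655029296875, -32.77786636352539), 22.679960250854492) (array([ 0.5421, -0.0323]), np.float64(0.01871386425855435))
face 4195 ((542.1429443359375, -33.18806076049805), 37.76422882080078) [ 0.5422 -0.0283  0.069 ]
0.1 46 (array([ 0.5429, -0.0327]), np.float64(0.00738239348941343))
0.10800000000000001 86 (array([ 0.543 , -0.0326]), np.float64(0.007961689044637777))
0.11600000000000002 87 (array([ 0.5432, -0.0315]), np.float64(0.007761944618987455))
0.14000000000000004 69 (array([ 0.5431, -0.0332]), np.float64(0.018791042898844847))
0.14800000000000005 1196 (array([ 0.5433, -0.0287]), np.float64(0.013323094072179804))
0.15600000000000006 623 (array([ 0.5423, -0.0355]), np.float64(0.01724938974861989))
0.16400000000000006 837 (array([ 0.5417, -0.0378]), np.float64(0.01975256159167949))
0.17200000000000007 987 (array([ 0.5417, -0.0371]), np.float64(0.019244335572384967))
0.18000000000000008 279 (array([ 0.5417, -0.0364]), np.float64(0.01854928207569415))
(array([ 0.5429, -0.033 ,  0.1414, -0.0065,  0.013 ]), np.float64(5581.088204497508), np.float64(0.6553195035888335))
```

View pics/wrist5.png

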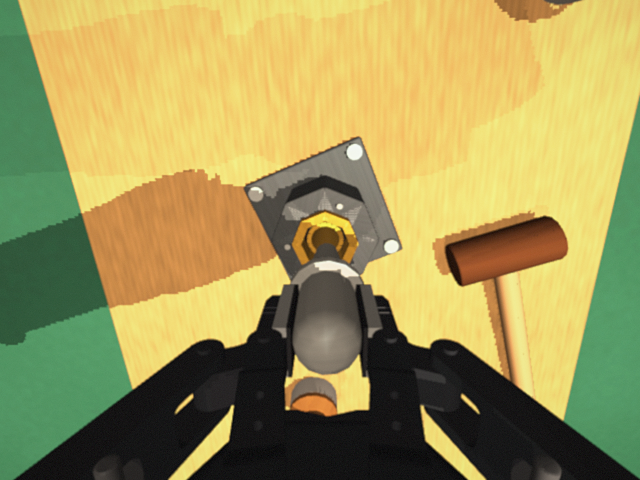

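Request:
{"method": "drive_tool", "body": {"moves": [{"angular":[0.15,0,0],"translation":[-0.4,-0.8,8],"fingers":20},{"angular":[0,0,0],"translation":[0,0,8],"fingers":20},{"angular":[0,0,0],"translation":[0,0,0],"fingers":20}]}}

```text
clock: 9.22
ee_pos: [0.5417, -0.0345, 0.2073]
tool_rot: [[0.046, 0.999, 0.002], [0.999, -0.046, -0.003], [-0.002, 0.002, -1.0]]
wrist_force: [0.2, 0.2, -2.4]
finger_gap: 0.0265
```

Request:
{"method": "drive_tool", "body": {"moves": [{"angular":[0,0,0],"translation":[0.7,-0.4,8],"fingers":20},{"angular":[0,0,0],"translation":[0,0,8],"fingers":20},{"angular":[0,0,0],"translation":[0,0,6],"fingers":20},{"angular":[0,0,0],"translation":[0,0,0],"fingers":20}]}}

```text
clock: 9.55
ee_pos: [0.541, -0.0339, 0.1821]
tool_rot: [[0.046, 0.999, 0.001], [0.999, -0.046, -0.002], [-0.002, 0.001, -1.0]]
wrist_force: [-0.2, -0.3, -2.0]
finger_gap: 0.0268
```

No side force so far. Going down slowly.

Request:
{"method": "drive_tool", "body": {"moves": [{"angular":[0,0,0],"translation":[0,0,3],"fingers":20},{"angular":[0,0,0],"translation":[0,0,3],"fingers":20},{"angular":[0,0,0],"translation":[0,0,0],"fingers":20}]}}

```text
clock: 9.8
ee_pos: [0.5411, -0.0338, 0.1749]
tool_rot: [[0.046, 0.999, 0.0], [0.999, -0.046, -0.002], [-0.002, 0.0, -1.0]]
wrist_force: [0.6, -0.1, -1.8]
finger_gap: 0.0268
```

Request:
{"method": "drive_tool", "body": {"moves": [{"angular":[0,0,0],"translation":[0,0,1.5],"fingers":20},{"angular":[0,0,0],"translation":[0,0,1],"fingers":20},{"angular":[0,0,0],"translation":[0,0,0],"fingers":20}]}}

```text
clock: 10.05
ee_pos: [0.5414, -0.0339, 0.1725]
tool_rot: [[0.046, 0.999, 0.001], [0.999, -0.046, -0.002], [-0.002, 0.001, -1.0]]
wrist_force: [-0.5, 0.0, -1.4]
finger_gap: 0.0263
```

Request:
{"method": "drive_tool", "body": {"moves": [{"angular":[0,0,0],"translation":[0,0,1.5],"fingers":20},{"angular":[0,0,0],"translation":[0,0,1],"fingers":20},{"angular":[0,0,0],"translation":[0,0,0],"fingers":20}]}}

```text
clock: 10.3
ee_pos: [0.5414, -0.034, 0.1705]
tool_rot: [[0.046, 0.999, 0.002], [0.999, -0.046, -0.003], [-0.003, 0.002, -1.0]]
wrist_force: [0.5, -0.4, -3.3]
finger_gap: 0.027
```

Request:
{"method": "drive_tool", "body": {"moves": [{"angular":[0,0,0],"translation":[0,0,1.5],"fingers":20},{"angular":[0,0,0],"translation":[0,0,0],"fingers":20}]}}

```text
clock: 10.47
ee_pos: [0.5415, -0.0339, 0.1692]
tool_rot: [[0.046, 0.999, 0.002], [0.999, -0.046, -0.003], [-0.003, 0.002, -1.0]]
wrist_force: [0.5, 0.5, -4.7]
finger_gap: 0.0265
```

```bash
python3 - <<'E'
from h import *
s=manip.read_state();e=s['ee_pos'];print(s['clock'],e,s['wrist_force'])
p=manip.snapshot('side'); save(p,'side6.png')
cv2.imwrite('pics/side6c.png',cv2.resize(cv2.imread('pics/side6.png')[180:280,310:443],(800,600),interpolation=cv2.INTER_CUBIC))
r=manip.cut_out(p,'dome_stake'); Q,_,_=cloud(p,r[0]['region'])
Q=Q[(np.hypot(Q[:,0]-e[0],Q[:,1]-e[1])<.023)&(Q[:,2]>.079)&(Q[:,2]<e[2]-.046)]
print(len(Q),stakefit(Q,[e[0],e[1],e[2]-.08,0,0]))
E
```

```text
10.4667 [ 0.5415 -0.0339  0.1692] [ 0.4804  0.5262 -4.733 ]
293 (array([ 0.5407, -0.0332,  0.0874, -0.0034,  0.0122]), np.float64(264.09282000603275), np.float64(0.8641882374510814))
```

View pics/side6c.png

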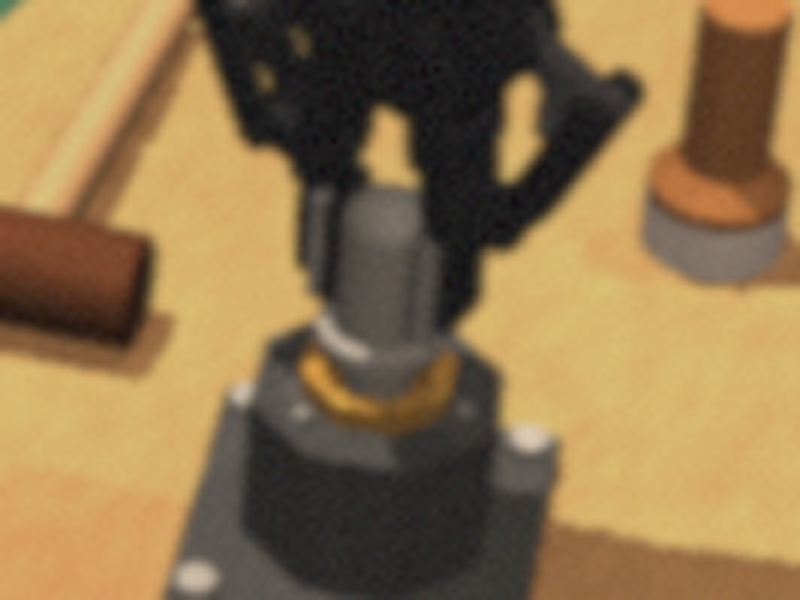

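Request:
{"method": "drive_tool", "body": {"moves": [{"angular":[0,0,0],"translation":[0,0,0.5],"fingers":27},{"angular":[0,0,0],"translation":[0,0,0],"fingers":40},{"angular":[0,0,0],"translation":[0,0,0],"fingers":55},{"angular":[0,0,0],"translation":[0,0,0],"fingers":55}]}}

```text
clock: 10.9
ee_pos: [0.542, -0.0338, 0.169]
tool_rot: [[0.046, 0.999, 0.003], [0.999, -0.046, -0.003], [-0.002, 0.003, -1.0]]
wrist_force: [-0.9, 0.6, 0.5]
finger_gap: 0.0546
```

```bash
cat > seat.py <<'E'
from h import *
import sys
t=sys.argv[1]
s=manip.read_state();e=s['ee_pos'];print(s['clock'],e,s['wrist_force'],s['finger_gap'])
p=manip.snapshot('side'); save(p,'side%s.png'%t)
cv2.imwrite('pics/side%sc.png'%t,cv2.resize(cv2.imread('pics/side%s.png'%t)[180:280,310:443],(800,600),interpolation=cv2.INTER_CUBIC))
r=manip.cut_out(p,'dome_stake'); Q,_,_=cloud(p,r[0]['region'])
Q=Q[(np.hypot(Q[:,0]-.5415,Q[:,1]+.033)<.023)&(Q[:,2]>.079)&(Q[:,2]<.115)]
print(len(Q),stakefit(Q,[.5415,-.033,.088,0,0]))
E
python3 seat.py 7
```

```text
10.9 [ 0.542  -0.0338  0.169 ] [-0.8881  0.6261  0.5467] 0.054627902176701805
286 (array([ 0.541 , -0.0329,  0.0875,  0.0025,  0.0005]), np.float64(269.474955970813), np.float64(0.9728394026795995))
```

View pics/side7c.png

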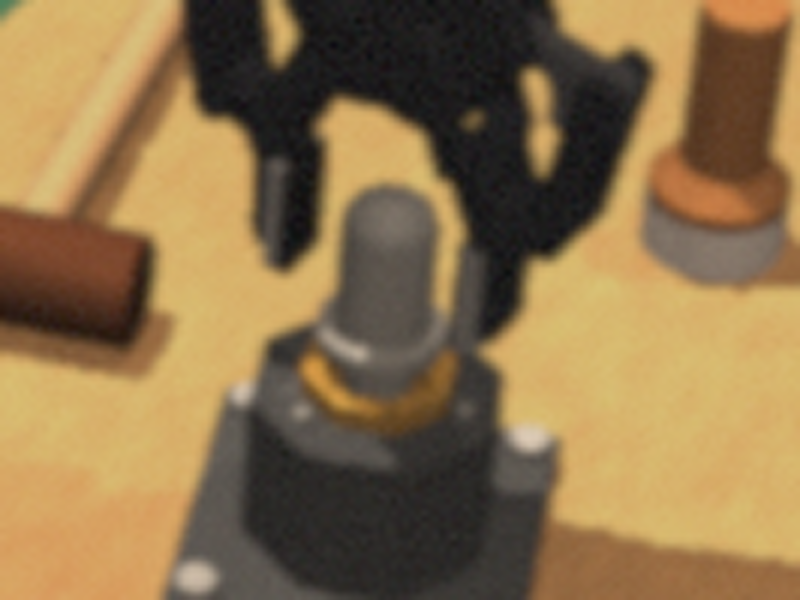

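Request:
{"method": "drive_tool", "body": {"moves": [{"angular":[0,0,0],"translation":[0,0,-25],"fingers":70},{"angular":[0,0,0],"translation":[0,0,-40],"fingers":80},{"angular":[0,0,0],"translation":[0,0,-30],"fingers":80},{"angular":[0,0,4],"translation":[-30,0,0],"fingers":80},{"angular":[0,0,4],"translation":[-30,2,0],"fingers":80}]}}

```text
clock: 11.42
ee_pos: [0.5392, -0.0872, 0.2678]
tool_rot: [[0.175, 0.985, 0.001], [0.985, -0.175, 0.002], [0.003, 0.001, -1.0]]
wrist_force: [-0.4, -1.8, -0.6]
finger_gap: 0.0798
```

Request:
{"method": "drive_tool", "body": {"moves": [{"angular":[0,0,4],"translation":[-20,4,0],"fingers":80},{"angular":[0,0,4],"translation":[-10,4,0],"fingers":80},{"angular":[0,0,0],"translation":[0,0,0],"fingers":80}]}}

```text
clock: 11.67
ee_pos: [0.5408, -0.1265, 0.2688]
tool_rot: [[0.33, 0.944, 0.004], [0.944, -0.33, -0.001], [-0.0, 0.004, -1.0]]
wrist_force: [0.9, -1.1, 0.0]
finger_gap: 0.08
```

```bash
python3 seat.py 8; python3 - <<'E'
from h import *
s=manip.read_state(); p=manip.snapshot('wrist'); save(p,'w8.png')
print(s['clock'],s['ee_pos'],s['tool_rot'])
P,u,v=cloud(p,None,s)
n=np.hypot(P[:,0]-.5218,P[:,1]+.2275)<.035
for lo,hi in((.02,.031),(.045,.098),(.099,.11)):
    T=P[n&(P[:,2]>lo)&(P[:,2]<hi)]
    if len(T)>10: print(lo,len(T),T.max(0)-T.min(0),circ(T),cv2.minEnclosingCircle((T[:,:2]*1000).astype(np.float32)))
for l in ('tamper_foot','stake_top','socket_mouth'): print(l,[(x['p'],x['location']) for x in manip.landmark_of(p,l)[:1]])
E
```

```text
11.6667 [ 0.5408 -0.1265  0.2688] [ 0.8793 -1.0891  0.    ] 0.08000330385065202
304 (array([ 0.5411, -0.033 ,  0.0874, -0.0119,  0.0148]), np.float64(278.3815670601788), np.float64(0.8914554877203564))
11.7667 [ 0.5407 -0.1236  0.2686] [[ 0.3215  0.9469  0.003 ]
 [ 0.9469 -0.3215  0.0002]
 [ 0.0012  0.0028 -1.    ]]
0.02 223 [0.0457 0.0267 0.0108] (array([ 0.5209, -0.2289]), np.float64(0.023646570887575182)) ((521.889404296875, -225.3493194580078), 23.497968673706055)
0.045 1025 [0.0275 0.0171 0.0527] (array([ 0.521 , -0.2288]), np.float64(0.014584723672630568)) ((522.347900390625, -225.1920623779297), 14.35568618774414)
0.099 864 [0.0294 0.0289 0.0071] (array([ 0.5215, -0.2272]), np.float64(0.010451430106260819)) ((521.2984619140625, -228.17333984375), 14.820381164550781)
tamper_foot [(0.97, [0.5172, -0.2304, 0.0068])]
stake_top [(0.76, [0.5381, -0.029, 0.137])]
socket_mouth []
```

View pics/w8.png

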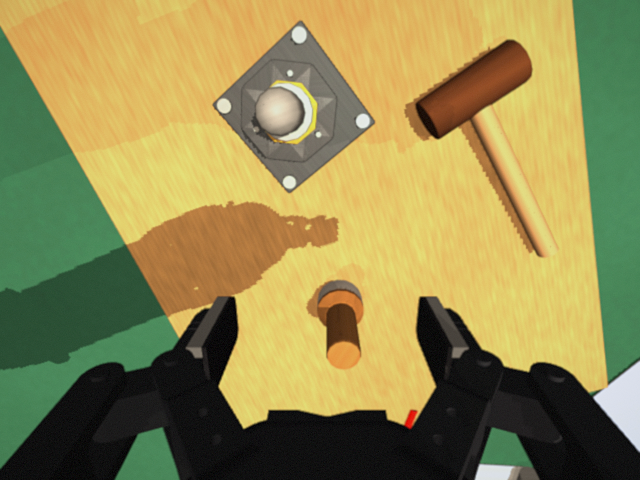

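Request:
{"method": "drive_tool", "body": {"moves": [{"angular":[0,0,0],"translation":[-35,5,10],"fingers":80},{"angular":[0,0,0],"translation":[-35,5,10],"fingers":80},{"angular":[0,0,0],"translation":[-25,4,20],"fingers":80},{"angular":[0,0,0],"translation":[-3,0,20],"fingers":80},{"angular":[0,0,0],"translation":[0,0,0],"fingers":80}]}}

```text
clock: 12.38
ee_pos: [0.5261, -0.2151, 0.2079]
tool_rot: [[0.302, 0.953, 0.008], [0.953, -0.302, 0.003], [0.006, 0.007, -1.0]]
wrist_force: [-0.4, 0.6, -0.1]
finger_gap: 0.0803
```

Request:
{"method": "drive_tool", "body": {"moves": [{"angular":[0.4,-0.3,0],"translation":[-14.5,-0.5,0],"fingers":80},{"angular":[0,0,0],"translation":[0,0,10],"fingers":80},{"angular":[0,0,0],"translation":[0,0,0],"fingers":80}]}}

```text
clock: 12.63
ee_pos: [0.5218, -0.2276, 0.1982]
tool_rot: [[0.298, 0.955, -0.0], [0.955, -0.298, 0.001], [0.001, -0.001, -1.0]]
wrist_force: [-0.8, 1.0, -0.3]
finger_gap: 0.0802
```

Well aligned; going down.

Request:
{"method": "drive_tool", "body": {"moves": [{"angular":[0,0,0],"translation":[-1.2,-0.3,25],"fingers":75},{"angular":[0,0,0],"translation":[0,0,25],"fingers":60},{"angular":[0,0,0],"translation":[0,0,8],"fingers":60},{"angular":[0,0,0],"translation":[0,0,0],"fingers":60}]}}

```text
clock: 12.97
ee_pos: [0.5248, -0.226, 0.1427]
tool_rot: [[0.293, 0.956, 0.008], [0.956, -0.293, -0.0], [0.002, 0.007, -1.0]]
wrist_force: [-0.4, -0.2, 0.6]
finger_gap: 0.0597
```

Request:
{"method": "drive_tool", "body": {"moves": [{"angular":[0.4,-0.1,0],"translation":[-3.6,-2.7,4],"fingers":60},{"angular":[0,0,0],"translation":[0,0,0],"fingers":60},{"angular":[0,0,0],"translation":[0,0,0],"fingers":60}]}}

```text
clock: 13.22
ee_pos: [0.5226, -0.2275, 0.141]
tool_rot: [[0.29, 0.957, 0.002], [0.957, -0.29, -0.0], [0.0, 0.002, -1.0]]
wrist_force: [0.6, -0.9, 0.4]
finger_gap: 0.06
```

Request:
{"method": "drive_tool", "body": {"moves": [{"angular":[0.1,0,0],"translation":[-1.5,-1.1,3],"fingers":50},{"angular":[0,0,0],"translation":[0,0,0],"fingers":45},{"angular":[0,0,0],"translation":[0,0,0],"fingers":40}]}}

```text
clock: 13.47
ee_pos: [0.5219, -0.229, 0.1401]
tool_rot: [[0.291, 0.957, 0.004], [0.957, -0.291, -0.001], [-0.0, 0.004, -1.0]]
wrist_force: [-0.3, -0.0, 0.1]
finger_gap: 0.0397
```

Request:
{"method": "drive_tool", "body": {"moves": [{"angular":[0.2,-0.1,0],"translation":[0,0,0],"fingers":20},{"angular":[0,0,0],"translation":[0,0,0],"fingers":20},{"angular":[0,0,0],"translation":[0,0,0],"fingers":20}], "squeeze": 100}}

```text
clock: 13.72
ee_pos: [0.5218, -0.2293, 0.1407]
tool_rot: [[0.291, 0.957, -0.0], [0.957, -0.291, -0.003], [-0.002, 0.001, -1.0]]
wrist_force: [0.6, 0.4, -1.7]
finger_gap: 0.0278
```

Request:
{"method": "drive_tool", "body": {"moves": [{"angular":[0,0,0],"translation":[0,0,-15],"fingers":20},{"angular":[0,0,0],"translation":[0,0,-35],"fingers":20},{"angular":[0,0,0],"translation":[0,0,-40],"fingers":20},{"angular":[0,0,0],"translation":[0,0,-40],"fingers":20},{"angular":[0,0,0],"translation":[0,0,-30],"fingers":20}]}}

```text
clock: 14.13
ee_pos: [0.5181, -0.2278, 0.2975]
tool_rot: [[0.289, 0.957, -0.018], [0.957, -0.289, 0.006], [0.001, -0.019, -1.0]]
wrist_force: [0.4, -0.4, -1.4]
finger_gap: 0.0279
```

Request:
{"method": "drive_tool", "body": {"moves": [{"angular":[0,0,0],"translation":[0,0,-5],"fingers":20},{"angular":[0,0,0],"translation":[0,0,0],"fingers":20}]}}

```text
clock: 14.3
ee_pos: [0.5202, -0.228, 0.3094]
tool_rot: [[0.29, 0.957, -0.008], [0.957, -0.29, 0.002], [-0.0, -0.009, -1.0]]
wrist_force: [0.2, 0.3, -2.6]
finger_gap: 0.0279
```

Request:
{"method": "drive_tool", "body": {"moves": [{"angular":[0,0,0],"translation":[25,-5,0],"fingers":20},{"angular":[0,0,0],"translation":[35,-6.5,0],"fingers":20},{"angular":[0,0,0],"translation":[37,-7,0],"fingers":20},{"angular":[0,0,0],"translation":[37,-7,0],"fingers":20},{"angular":[0,0,0],"translation":[25,-5,0],"fingers":20}]}}

```text
clock: 14.72
ee_pos: [0.5351, -0.0717, 0.3018]
tool_rot: [[0.306, 0.952, -0.017], [0.952, -0.306, -0.001], [-0.006, -0.016, -1.0]]
wrist_force: [0.5, 1.1, -1.8]
finger_gap: 0.0282
```

Request:
{"method": "drive_tool", "body": {"moves": [{"angular":[0,0,0],"translation":[15,-2,0],"fingers":20},{"angular":[0,0,0],"translation":[0,0,0],"fingers":20},{"angular":[0,0,0],"translation":[0,0,0],"fingers":20}]}}

```text
clock: 14.97
ee_pos: [0.5361, -0.0478, 0.2969]
tool_rot: [[0.295, 0.955, -0.024], [0.956, -0.295, 0.003], [-0.004, -0.024, -1.0]]
wrist_force: [-0.5, -0.4, -2.7]
finger_gap: 0.0278
```

Request:
{"method": "drive_tool", "body": {"moves": [{"angular":[-1.3,0.2,0],"translation":[15,1,-3],"fingers":20},{"angular":[0,0,0],"translation":[0,0,0],"fingers":20},{"angular":[0,0,0],"translation":[0,0,0],"fingers":20}]}}

```text
clock: 15.22
ee_pos: [0.5402, -0.0365, 0.2959]
tool_rot: [[0.297, 0.955, -0.007], [0.955, -0.297, -0.002], [-0.004, -0.006, -1.0]]
wrist_force: [-0.2, -1.0, -1.7]
finger_gap: 0.0284
```

```bash
python3 - <<'E'
from h import *
s=manip.read_state(); print(s['clock'],s['ee_pos'],s['tool_rot'],s['wrist_force'])
p=manip.snapshot('side'); save(p,'s9.png')
cv2.imwrite('pics/s9c.png',cv2.resize(cv2.imread('pics/s9.png')[130:280,280:480],(800,600),interpolation=cv2.INTER_CUBIC))
e=np.array(s['ee_pos'])
for l in ('tamper','dome_stake'):
    r=manip.cut_out(p,l)
    if not r: print('none',l); continue
    P,u,v=cloud(p,r[0]['region'])
    P=P[np.hypot(P[:,0]-.541,P[:,1]+.033)<.04]
    print(l,r[0]['p'],len(P),P.min(0),P.max(0))
    if l=='tamper':
        z0=e[2]-.1317
        for lo,hi,rr in((0.002,.02,.024),(.036,.09,.015)):
            T=P[(P[:,2]>z0+lo)&(P[:,2]<z0+hi)]
            if len(T)>20:
                q=least_squares(lambda q:(np.hypot(T[:,0]-q[0],T[:,1]-q[1])-rr)*1e3,[.541,-.033],loss='soft_l1').x; print(lo,len(T),q)
    else:
        T=P[(P[:,2]>.098)&(P[:,2]<.12)]
        q=least_squares(lambda q:(np.hypot(T[:,0]-q[0],T[:,1]-q[1])-.014)*1e3,[.541,-.033],loss='soft_l1').x; print(len(T),q)
E
```

```text
15.2167 [ 0.5402 -0.0365  0.2959] [[ 0.2971  0.9548 -0.0072]
 [ 0.9548 -0.2971 -0.0017]
 [-0.0037 -0.0064 -1.    ]] [-0.1646 -1.0432 -1.6543]
tamper 0.89 1186 [ 0.5128 -0.0526  0.1638] [ 0.5602 -0.0073  0.2618]
0.002 262 [ 0.538  -0.0355]
0.036 435 [ 0.5383 -0.0359]
dome_stake 0.74 605 [ 0.5211 -0.0499  0.0657] [ 0.5705 -0.0116  0.1377]
175 [ 0.5406 -0.0327]
```

View pics/s9c.png

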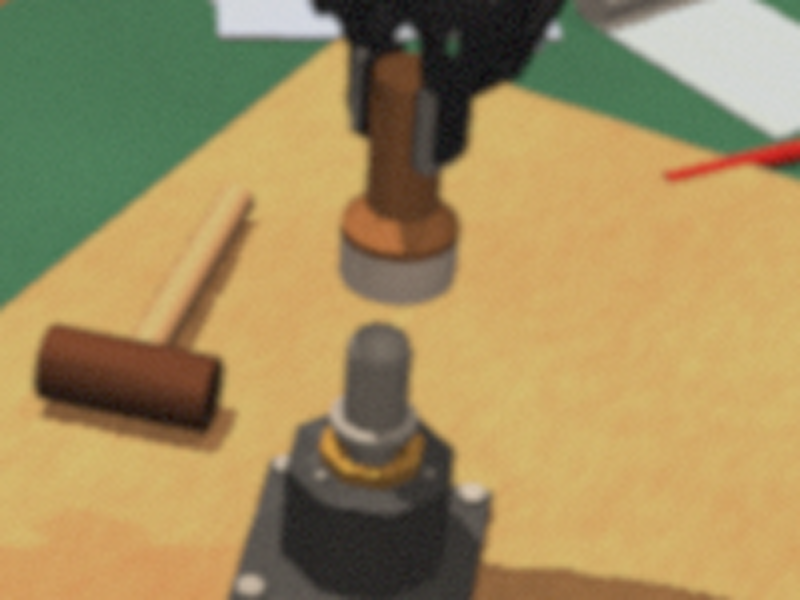

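Request:
{"method": "drive_tool", "body": {"moves": [{"angular":[-0.4,0.2,0],"translation":[3.4,0.7,6],"fingers":20},{"angular":[0,0,0],"translation":[0,0,6],"fingers":20},{"angular":[0,0,0],"translation":[0,0,0],"fingers":20}]}}

```text
clock: 15.62
ee_pos: [0.5422, -0.0353, 0.2831]
tool_rot: [[0.301, 0.954, 0.002], [0.954, -0.301, -0.0], [0.0, 0.002, -1.0]]
wrist_force: [-0.7, 0.7, -1.5]
finger_gap: 0.028
```

Request:
{"method": "drive_tool", "body": {"moves": [{"angular":[0,0,0],"translation":[1.7,-0.6,3],"fingers":20},{"angular":[0,0,0],"translation":[0,0,3],"fingers":20},{"angular":[0,0,0],"translation":[0,0,2],"fingers":20},{"angular":[0,0,0],"translation":[0,0,0],"fingers":20}]}}

```text
clock: 15.95
ee_pos: [0.5418, -0.034, 0.2734]
tool_rot: [[0.302, 0.953, 0.001], [0.953, -0.302, -0.0], [-0.0, 0.001, -1.0]]
wrist_force: [-0.4, -0.0, -2.2]
finger_gap: 0.0284
```

Foot ≈4 mm above the dome. 1 mm steps now, reading force each call.

Request:
{"method": "drive_tool", "body": {"moves": [{"angular":[0,0,0],"translation":[0,0,1],"fingers":20},{"angular":[0,0,0],"translation":[0,0,1],"fingers":20},{"angular":[0,0,0],"translation":[0,0,1],"fingers":20}]}}

```text
clock: 16.2
ee_pos: [0.5419, -0.0339, 0.2703]
tool_rot: [[0.301, 0.954, 0.001], [0.954, -0.301, -0.0], [-0.0, 0.001, -1.0]]
wrist_force: [-0.3, 0.4, -1.9]
finger_gap: 0.0279
```

Request:
{"method": "drive_tool", "body": {"moves": [{"angular":[0,0,0],"translation":[0,0,1],"fingers":20}]}}

```text
clock: 16.28
ee_pos: [0.542, -0.0339, 0.2693]
tool_rot: [[0.301, 0.954, 0.001], [0.954, -0.301, -0.001], [-0.0, 0.001, -1.0]]
wrist_force: [0.1, -1.0, -2.1]
finger_gap: 0.0283
```

Request:
{"method": "drive_tool", "body": {"moves": [{"angular":[0,0,0],"translation":[0,0,1],"fingers":20}]}}

```text
clock: 16.37
ee_pos: [0.5421, -0.0339, 0.2683]
tool_rot: [[0.301, 0.954, 0.001], [0.954, -0.301, -0.001], [-0.0, 0.001, -1.0]]
wrist_force: [0.8, -0.5, -2.8]
finger_gap: 0.0283
```

Request:
{"method": "drive_tool", "body": {"moves": [{"angular":[0,0,0],"translation":[0,0,1],"fingers":20}]}}

```text
clock: 16.45
ee_pos: [0.5423, -0.0338, 0.2675]
tool_rot: [[0.301, 0.954, 0.002], [0.954, -0.301, -0.001], [0.0, 0.002, -1.0]]
wrist_force: [-0.8, -1.4, 3.4]
finger_gap: 0.028
```

Request:
{"method": "drive_tool", "body": {"moves": [{"angular":[0,0,0],"translation":[0,0,1],"fingers":20}]}}

```text
clock: 16.53
ee_pos: [0.5426, -0.0338, 0.267]
tool_rot: [[0.301, 0.953, 0.003], [0.953, -0.301, -0.001], [0.0, 0.003, -1.0]]
wrist_force: [0.1, -1.0, 3.8]
finger_gap: 0.028
```

Request:
{"method": "drive_tool", "body": {"moves": [{"angular":[0,0,0],"translation":[0,0,1],"fingers":20}]}}

```text
clock: 16.62
ee_pos: [0.543, -0.0337, 0.2664]
tool_rot: [[0.301, 0.954, 0.004], [0.954, -0.301, -0.001], [0.001, 0.004, -1.0]]
wrist_force: [-1.2, -1.0, 4.0]
finger_gap: 0.0282
```

Request:
{"method": "drive_tool", "body": {"moves": [{"angular":[0.15,0,0],"translation":[0,-0.3,1.3],"fingers":20}]}}

```text
clock: 16.7
ee_pos: [0.543, -0.0335, 0.2657]
tool_rot: [[0.301, 0.954, 0.003], [0.954, -0.301, -0.0], [0.001, 0.003, -1.0]]
wrist_force: [-0.1, -0.4, 3.1]
finger_gap: 0.0278
```

Request:
{"method": "drive_tool", "body": {"moves": [{"angular":[0.2,0,0],"translation":[0,-0.3,1.3],"fingers":20}]}}

```text
clock: 16.78
ee_pos: [0.543, -0.0334, 0.2648]
tool_rot: [[0.301, 0.954, 0.001], [0.954, -0.301, 0.001], [0.001, 0.001, -1.0]]
wrist_force: [-0.1, -0.3, 4.4]
finger_gap: 0.0285
```

Request:
{"method": "drive_tool", "body": {"moves": [{"angular":[0.2,0,0],"translation":[0,-0.3,1.3],"fingers":20}]}}

```text
clock: 16.87
ee_pos: [0.543, -0.0333, 0.2638]
tool_rot: [[0.301, 0.954, -0.002], [0.954, -0.301, 0.002], [0.001, -0.002, -1.0]]
wrist_force: [0.1, -1.2, 4.5]
finger_gap: 0.0281
```

Request:
{"method": "drive_tool", "body": {"moves": [{"angular":[0,0.1,0],"translation":[-0.2,-0.4,1.3],"fingers":20}]}}

```text
clock: 16.95
ee_pos: [0.5429, -0.0334, 0.2627]
tool_rot: [[0.301, 0.953, -0.0], [0.953, -0.301, 0.004], [0.003, -0.002, -1.0]]
wrist_force: [0.1, -0.5, 4.4]
finger_gap: 0.0277
```

Request:
{"method": "drive_tool", "body": {"moves": [{"angular":[0,0.1,0],"translation":[-0.2,-0.4,1.3],"fingers":20}]}}

```text
clock: 17.03
ee_pos: [0.5427, -0.0335, 0.2616]
tool_rot: [[0.301, 0.953, 0.001], [0.953, -0.301, 0.005], [0.005, -0.001, -1.0]]
wrist_force: [-0.9, -1.2, 6.8]
finger_gap: 0.028
```

Request:
{"method": "drive_tool", "body": {"moves": [{"angular":[0,0,0],"translation":[0,-0.2,1.3],"fingers":20}]}}

```text
clock: 17.12
ee_pos: [0.5427, -0.0335, 0.2605]
tool_rot: [[0.302, 0.953, 0.002], [0.953, -0.302, 0.005], [0.005, -0.0, -1.0]]
wrist_force: [-0.2, -1.1, 6.1]
finger_gap: 0.0287
```

Request:
{"method": "drive_tool", "body": {"moves": [{"angular":[0,-0.2,0],"translation":[0,-0.2,1.2],"fingers":20}]}}

```text
clock: 17.2
ee_pos: [0.5428, -0.0336, 0.2596]
tool_rot: [[0.302, 0.953, 0.001], [0.953, -0.302, 0.002], [0.002, 0.001, -1.0]]
wrist_force: [-1.0, -0.1, 6.9]
finger_gap: 0.028
```

Request:
{"method": "drive_tool", "body": {"moves": [{"angular":[0,-0.1,0],"translation":[0,-0.2,1],"fingers":20}]}}

```text
clock: 17.28
ee_pos: [0.5429, -0.0335, 0.2589]
tool_rot: [[0.302, 0.953, 0.002], [0.953, -0.302, 0.0], [0.001, 0.002, -1.0]]
wrist_force: [-0.8, -0.2, 7.5]
finger_gap: 0.028
```

Request:
{"method": "drive_tool", "body": {"moves": [{"angular":[0,0,0],"translation":[0,-0.2,1],"fingers":20}]}}

```text
clock: 17.37
ee_pos: [0.5431, -0.0333, 0.2583]
tool_rot: [[0.302, 0.953, 0.003], [0.953, -0.302, 0.0], [0.001, 0.003, -1.0]]
wrist_force: [-0.9, 0.0, 8.5]
finger_gap: 0.0279
```

Request:
{"method": "drive_tool", "body": {"moves": [{"angular":[0.15,0,0],"translation":[0,-0.4,1],"fingers":20}]}}

```text
clock: 17.45
ee_pos: [0.5431, -0.0332, 0.2579]
tool_rot: [[0.302, 0.953, 0.002], [0.953, -0.302, 0.001], [0.001, 0.002, -1.0]]
wrist_force: [-0.1, 0.2, 12.6]
finger_gap: 0.028
```

Request:
{"method": "drive_tool", "body": {"moves": [{"angular":[0.15,0,0],"translation":[0,-0.4,1],"fingers":20}]}}

```text
clock: 17.53
ee_pos: [0.5433, -0.0332, 0.2578]
tool_rot: [[0.302, 0.953, 0.001], [0.953, -0.302, 0.001], [0.001, 0.001, -1.0]]
wrist_force: [-1.4, -1.2, 14.6]
finger_gap: 0.0276
```

Request:
{"method": "drive_tool", "body": {"moves": [{"angular":[0.1,0,0],"translation":[0,-0.4,1],"fingers":20}]}}

```text
clock: 17.62
ee_pos: [0.5434, -0.0332, 0.2578]
tool_rot: [[0.303, 0.953, 0.001], [0.953, -0.303, 0.001], [0.001, 0.001, -1.0]]
wrist_force: [-2.4, -0.6, 12.3]
finger_gap: 0.0282
```

Request:
{"method": "drive_tool", "body": {"moves": [{"angular":[0,0,0],"translation":[0,0,2],"fingers":20}]}}

```text
clock: 17.7
ee_pos: [0.5437, -0.0333, 0.2575]
tool_rot: [[0.303, 0.953, 0.003], [0.953, -0.303, 0.0], [0.001, 0.003, -1.0]]
wrist_force: [-6.9, -0.1, 28.6]
finger_gap: 0.0283
```

Request:
{"method": "drive_tool", "body": {"moves": [{"angular":[0,0,0],"translation":[0,0,2.5],"fingers":20}]}}

```text
clock: 17.78
ee_pos: [0.5438, -0.0331, 0.2574]
tool_rot: [[0.303, 0.953, 0.004], [0.953, -0.303, -0.0], [0.001, 0.004, -1.0]]
wrist_force: [-9.6, -0.7, 35.2]
finger_gap: 0.0285
```

```bash
python3 - <<'E'
from h import *
s=manip.read_state(); print(s['clock'],s['ee_pos'],s['wrist_force'])
p=manip.snapshot('side'); save(p,'s10.png')
cv2.imwrite('pics/s10c.png',cv2.resize(cv2.imread('pics/s10.png')[180:280,310:443],(800,600),interpolation=cv2.INTER_CUBIC))
E
```

```text
17.7833 [ 0.5438 -0.0331  0.2574] [-9.6261 -0.6792 35.2101]
```

View pics/s10c.png

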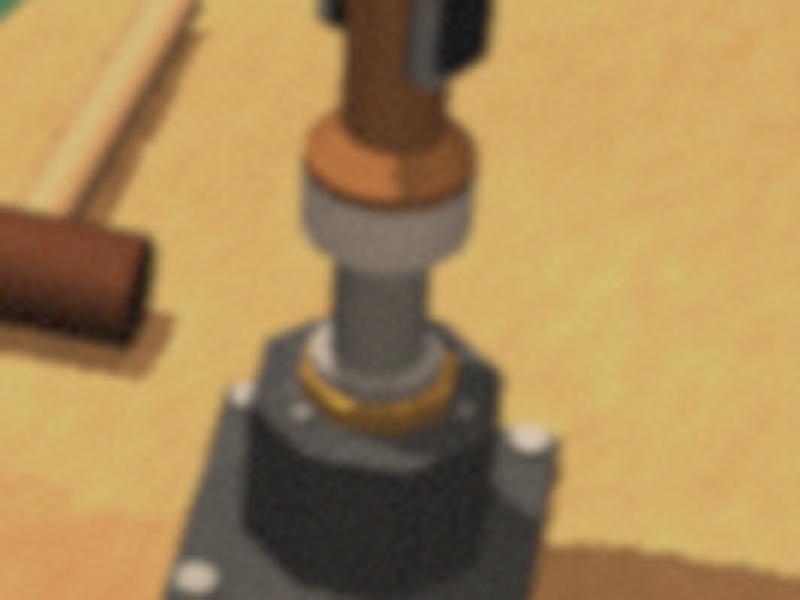

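Request:
{"method": "drive_tool", "body": {"moves": [{"angular":[0,0,0],"translation":[0,0,-1],"fingers":20},{"angular":[0,0,0],"translation":[0,0,-6],"fingers":20},{"angular":[0,0,0],"translation":[0,0,-15],"fingers":20},{"angular":[0,0,0],"translation":[0,0,-18],"fingers":20},{"angular":[0,0,0],"translation":[0,0,0],"fingers":20}]}}

```text
clock: 18.25
ee_pos: [0.5413, -0.0331, 0.2971]
tool_rot: [[0.303, 0.953, -0.003], [0.953, -0.303, -0.0], [-0.001, -0.002, -1.0]]
wrist_force: [0.4, 0.4, -1.5]
finger_gap: 0.0281
```

```bash
sed -i 's/>.079)&/>.0785)\&/; s/,.088,0,0/,.077,0,0/' seat.py; python3 seat.py 11; python3 - <<'E'
from h import *
s=manip.read_state(); print(s['tool_rot'])
E
```

```text
18.25 [ 0.5413 -0.0331  0.2971] [ 0.3663  0.4076 -1.5316] 0.028127797628446333
344 (array([ 0.5405, -0.0329,  0.0765,  0.0235,  0.0129]), np.float64(273.1020939385352), np.float64(0.8934436217639353))
[[ 0.3029  0.953  -0.0059]
 [ 0.953  -0.3029 -0.0002]
 [-0.002  -0.0056 -1.    ]]
```

View pics/side11c.png

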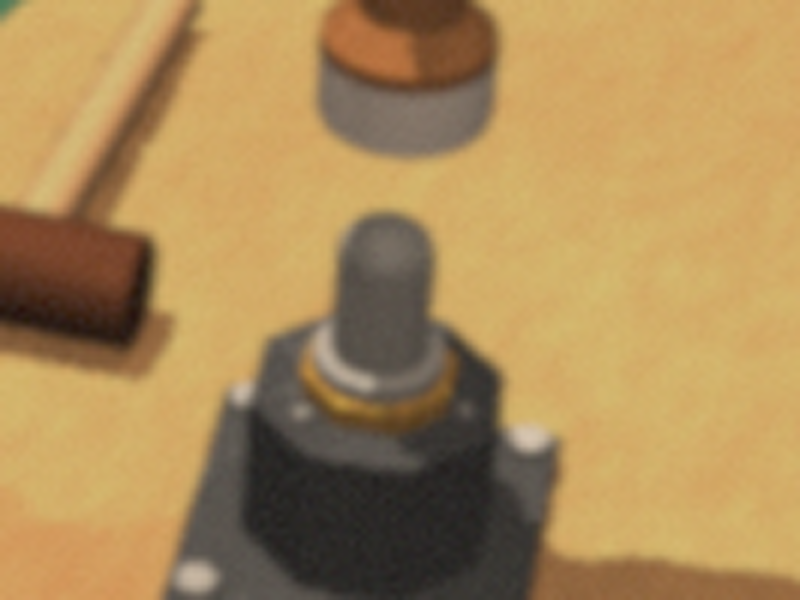

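Request:
{"method": "drive_tool", "body": {"moves": [{"angular":[0,0,0],"translation":[-25,5,-3],"fingers":20},{"angular":[0,0,0],"translation":[-37,8,0],"fingers":20},{"angular":[0,0,0],"translation":[-37,8,0],"fingers":20},{"angular":[0,0,0],"translation":[-37,8,0],"fingers":20},{"angular":[0,0,0],"translation":[-25,6,0],"fingers":20}]}}

```text
clock: 18.77
ee_pos: [0.5243, -0.194, 0.2908]
tool_rot: [[0.287, 0.958, -0.013], [0.958, -0.286, 0.007], [0.003, -0.014, -1.0]]
wrist_force: [0.8, -0.9, -2.2]
finger_gap: 0.0278
```

Request:
{"method": "drive_tool", "body": {"moves": [{"angular":[0,0,0],"translation":[-15,3,0],"fingers":20},{"angular":[0,0,0],"translation":[0,0,10],"fingers":20},{"angular":[0,0,0],"translation":[0,0,15],"fingers":20}]}}

```text
clock: 19.02
ee_pos: [0.52, -0.219, 0.2619]
tool_rot: [[0.298, 0.954, -0.016], [0.954, -0.298, 0.005], [-0.0, -0.016, -1.0]]
wrist_force: [-0.1, 0.6, -2.4]
finger_gap: 0.028
```

Request:
{"method": "drive_tool", "body": {"moves": [{"angular":[-0.9,0,0],"translation":[-5,1,25],"fingers":20},{"angular":[0,0,0],"translation":[0,0,30],"fingers":20},{"angular":[0,0,0],"translation":[0,0,25],"fingers":20},{"angular":[0,0,0],"translation":[0,0,10],"fingers":20},{"angular":[0,0,0],"translation":[0,0,0],"fingers":20}]}}

```text
clock: 19.43
ee_pos: [0.5146, -0.2206, 0.1587]
tool_rot: [[0.298, 0.955, -0.01], [0.955, -0.298, 0.007], [0.004, -0.012, -1.0]]
wrist_force: [-0.2, -0.4, -1.0]
finger_gap: 0.0278
```

Request:
{"method": "drive_tool", "body": {"moves": [{"angular":[-0.7,-0.2,0],"translation":[0,0,6],"fingers":20},{"angular":[0,0,0],"translation":[0,0,0],"fingers":20},{"angular":[0,0,0],"translation":[0,0,0],"fingers":20}]}}

```text
clock: 19.68
ee_pos: [0.5132, -0.2177, 0.1497]
tool_rot: [[0.295, 0.955, -0.005], [0.955, -0.295, 0.005], [0.003, -0.006, -1.0]]
wrist_force: [0.0, 0.6, -1.6]
finger_gap: 0.028
```

Request:
{"method": "drive_tool", "body": {"moves": [{"angular":[-0.35,-0.2,0],"translation":[0,0,4],"fingers":20},{"angular":[0,0,0],"translation":[0,0,2],"fingers":20},{"angular":[0,0,0],"translation":[0,0,0],"fingers":20}]}}

```text
clock: 19.93
ee_pos: [0.514, -0.217, 0.1445]
tool_rot: [[0.295, 0.956, 0.002], [0.956, -0.295, -0.001], [-0.0, 0.002, -1.0]]
wrist_force: [-0.2, -0.1, -1.7]
finger_gap: 0.028
```

Request:
{"method": "drive_tool", "body": {"moves": [{"angular":[0,0,0],"translation":[0,0,1.5],"fingers":20},{"angular":[0,0,0],"translation":[0,0,1.5],"fingers":20},{"angular":[0,0,0],"translation":[0,0,0],"fingers":20}]}}

```text
clock: 20.18
ee_pos: [0.5146, -0.2171, 0.1423]
tool_rot: [[0.295, 0.956, 0.004], [0.956, -0.295, -0.002], [-0.001, 0.004, -1.0]]
wrist_force: [-0.3, -0.8, -1.7]
finger_gap: 0.0277
```

Request:
{"method": "drive_tool", "body": {"moves": [{"angular":[0,0,0],"translation":[0,0,1],"fingers":20},{"angular":[0,0,0],"translation":[0,0,0],"fingers":20}]}}

```text
clock: 20.35
ee_pos: [0.5148, -0.2173, 0.1415]
tool_rot: [[0.295, 0.956, 0.004], [0.956, -0.295, -0.002], [-0.001, 0.005, -1.0]]
wrist_force: [0.2, -0.4, -1.9]
finger_gap: 0.0279
```

Request:
{"method": "drive_tool", "body": {"moves": [{"angular":[0.15,0,0],"translation":[0,0,1],"fingers":20},{"angular":[0,0,0],"translation":[0,0,0],"fingers":20}]}}

```text
clock: 20.52
ee_pos: [0.5149, -0.2174, 0.1407]
tool_rot: [[0.295, 0.955, 0.002], [0.955, -0.295, -0.002], [-0.001, 0.003, -1.0]]
wrist_force: [0.4, -0.2, -2.2]
finger_gap: 0.0279
```

Request:
{"method": "drive_tool", "body": {"moves": [{"angular":[0,0,0],"translation":[0,0,1],"fingers":20},{"angular":[0,0,0],"translation":[0,0,0.5],"fingers":20}]}}

```text
clock: 20.68
ee_pos: [0.515, -0.2173, 0.1406]
tool_rot: [[0.295, 0.955, 0.003], [0.955, -0.295, -0.002], [-0.002, 0.003, -1.0]]
wrist_force: [-1.7, 0.5, 2.5]
finger_gap: 0.0282
```

On the board (force turned upward). Release and rise.

Request:
{"method": "drive_tool", "body": {"moves": [{"angular":[0,0,0],"translation":[0,0,0],"fingers":35},{"angular":[0,0,0],"translation":[0,0,0],"fingers":50},{"angular":[0,0,0],"translation":[0,0,0],"fingers":65},{"angular":[0,0,0],"translation":[0,0,0],"fingers":65}]}}

```text
clock: 21.02
ee_pos: [0.5156, -0.2175, 0.1411]
tool_rot: [[0.295, 0.955, 0.004], [0.955, -0.295, -0.003], [-0.002, 0.005, -1.0]]
wrist_force: [0.4, -0.2, -0.0]
finger_gap: 0.0646
```

Request:
{"method": "drive_tool", "body": {"moves": [{"angular":[0,0,0],"translation":[0,0,-20],"fingers":75},{"angular":[0,0,0],"translation":[0,0,-35],"fingers":80},{"angular":[0,0,0],"translation":[0,0,-40],"fingers":80},{"angular":[0,0,0],"translation":[-20,0,-30],"fingers":80},{"angular":[0,0,0],"translation":[0,0,0],"fingers":80}]}}

```text
clock: 21.43
ee_pos: [0.5086, -0.2357, 0.2684]
tool_rot: [[0.292, 0.956, -0.002], [0.956, -0.292, 0.001], [0.0, -0.002, -1.0]]
wrist_force: [1.1, -0.4, -0.3]
finger_gap: 0.0799
```

```bash
python3 seat.py 12; python3 - <<'E'
from h import *
s=manip.read_state(); print(s['ee_pos'])
im=cv2.imread('pics/side12.png'); 
p=manip.snapshot('wrist'); save(p,'w12.png')
P,u,v=cloud(p,None,s)
n=np.hypot(P[:,0]-.542,P[:,1]+.0335)<.025
for z in (.09,.098,.106):
    T=P[n&(abs(P[:,2]-z)<.005)]
    if len(T)>15: print('stake',z,len(T),least_squares(lambda q:(np.hypot(T[:,0]-q[0],T[:,1]-q[1])-.014)*1e3,[.542,-.034],loss='soft_l1').x)
T=P[n&(P[:,2]>.1245)]; print('top',len(T),T.mean(0) if len(T) else '',T[:,2].max())
n=np.hypot(P[:,0]-.515,P[:,1]+.217)<.035
for z in (.05,.065,.08,.095):
    T=P[n&(abs(P[:,2]-z)<.006)]
    if len(T)>15: print('tamper',z,len(T),least_squares(lambda q:(np.hypot(T[:,0]-q[0],T[:,1]-q[1])-.015)*1e3,[.515,-.217],loss='soft_l1').x)
S=P[(np.hypot(P[:,0]-.542,P[:,1]+.033)<.045)&(abs(P[:,2]-.069)<.0025)]
print('face',cv2.minEnclosingCircle((S[:,:2]*1000).astype(np.float32)))
print('tamper top',P[n][:,2].max())
E
```

```text
21.4333 [ 0.5086 -0.2357  0.2684] [ 1.1109 -0.4492 -0.2733] 0.07986978021859822
341 (array([ 0.5409, -0.0328,  0.0768,  0.0102,  0.0148]), np.float64(279.62417309227595), np.float64(0.9193228776317157))
[ 0.5082 -0.2319  0.2645]Traceback (most recent call last):
  File "<stdin>", line 10, in <module>
    return umr_maximum(a, axis, None, out, keepdims, initial, where)
ValueError: zero-size array to reduction operation maximum which has no identity
```

View pics/side12.png

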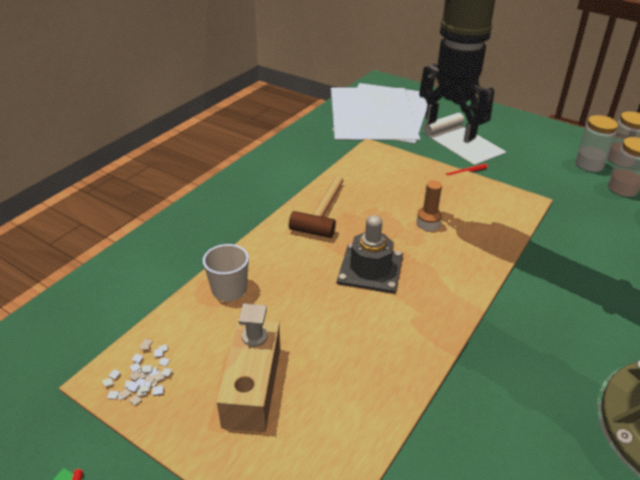

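View pics/w12.png

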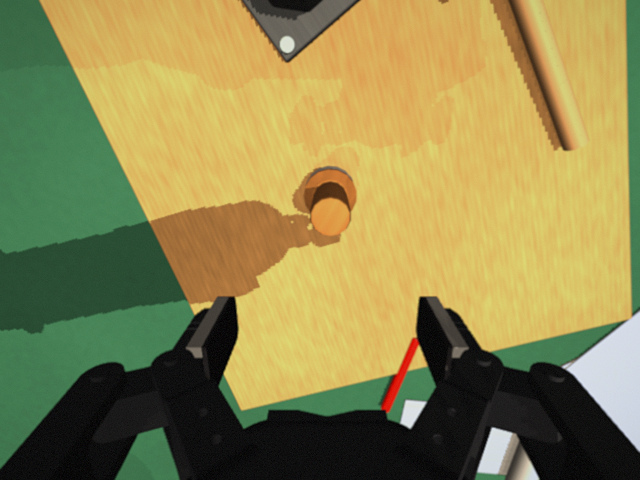

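Request:
{"method": "drive_tool", "body": {"moves": [{"angular":[0,0,0],"translation":[35,-5,-10],"fingers":80},{"angular":[0,0,0],"translation":[40,-5,-10],"fingers":80},{"angular":[0,0,0],"translation":[25,-3,0],"fingers":80},{"angular":[0,0,0],"translation":[0,0,0],"fingers":80},{"angular":[0,0,0],"translation":[0,0,0],"fingers":80}]}}

```text
clock: 22.0
ee_pos: [0.5217, -0.1277, 0.276]
tool_rot: [[0.29, 0.957, -0.02], [0.957, -0.29, 0.011], [0.004, -0.023, -1.0]]
wrist_force: [0.5, -1.2, -0.0]
finger_gap: 0.08
```

```bash
python3 - <<'E'
from h import *
s=manip.read_state(); print(s['ee_pos'],s['clock'],s['qvel'].__repr__()[:90])
p=manip.snapshot('wrist'); save(p,'w13.png')
P,u,v=cloud(p,None,s)
n=np.hypot(P[:,0]-.542,P[:,1]+.0335)<.03
for z,r in ((.0795,.019),(.09,.014),(.098,.014),(.106,.014)):
    T=P[n&(abs(P[:,2]-z)<.003)]
    if len(T)>15: print('stake',z,len(T),least_squares(lambda q:(np.hypot(T[:,0]-q[0],T[:,1]-q[1])-r)*1e3,[.542,-.034],loss='soft_l1').x)
T=P[n&(P[:,2]>.112)]
if len(T): 
  print('top',len(T),T[:,2].max(),cv2.minEnclosingCircle((T[:,:2]*1000).astype(np.float32)))
  q=least_squares(lambda q:(np.linalg.norm(T-q[:3],axis=1)-q[3])*1e3,[.542,-.0335,.11,.016]); print('sphere',q.x)
C=P[n&(abs(P[:,2]-.0828)<.0012)&(np.hypot(P[:,0]-.542,P[:,1]+.0335)>.0155)]
if len(C)>10: A=np.c_[C[:,:2],np.ones(len(C))]; print('collar top plane',len(C),np.linalg.lstsq(A,C[:,2],rcond=None)[0],C.mean(0))
S=P[(np.hypot(P[:,0]-.542,P[:,1]+.033)<.045)&(abs(P[:,2]-.069)<.0025)]
print('face',len(S),cv2.minEnclosingCircle((S[:,:2]*1000).astype(np.float32)))
E
```

```text
[ 0.5217 -0.1277  0.276 ] 22.0 array([-3.2082,  0.774 , -1.4165,  1.8476, -0.9027, -0.9487, -1.1955])
stake 0.0795 585 [ 0.542  -0.0334]
top 1622 0.12843778345116552 ((543.0014038085938, -33.54000473022461), 13.852058410644531)
sphere [ 0.5429 -0.0336  0.1127  0.0147]
collar top plane 452 [-0.0075  0.0003  0.087 ] [ 0.5452 -0.0382  0.0828]
face 4624 ((542.1806640625, -34.12652587890625), 37.612483978271484)
```

View pics/w13.png

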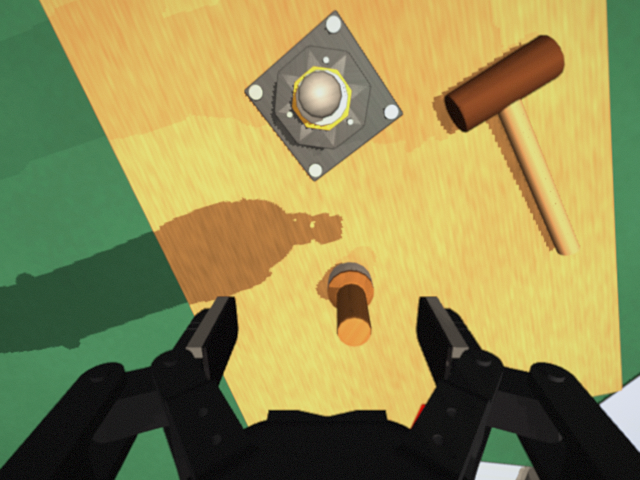

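Request:
{"method": "drive_tool", "body": {"moves": [{"angular":[0,0,0],"translation":[0,0,0],"fingers":80},{"angular":[0,0,0],"translation":[0,0,0],"fingers":80}]}}

```text
clock: 22.22
ee_pos: [0.5208, -0.1283, 0.2739]
tool_rot: [[0.29, 0.957, -0.024], [0.957, -0.29, 0.012], [0.005, -0.027, -1.0]]
wrist_force: [-0.2, -0.6, -0.3]
finger_gap: 0.08
```

```bash
python3 -c "
from h import *
print(manip.hand_in())"
```

```text
the job is handed in; nothing more can be done
None
```

The job is handed in at about 22 s on the clock, with no verdict reported. The dome stake stands seated in the socket and the tamper is back upright on the board.

- **Standing the stake:** I took the dome stake from the rack, let it into the socket and released it with its collar about 18 mm above the steel face. It stood by itself, and the ring rim measured about 7.8 mm above the face.
- **Tapping it down:** I pressed it with the tamper's foot in roughly 1 mm steps. The push grew from about 6 to 12 N, then the stake stopped solid. I ended the push with the wrist reading 35 N, about 37 N with the tamper's weight. The wrist also showed about 10 N sideways at that moment.
- **Tamper:** I stood it back on the board, about 14 mm from where it started, and released it. It stands upright in the last pictures.

**Last checks on the stake:** the collar sits flush on the brass ring, 7.5 to 7.8 mm above the face and within about 1 mm of centre. The tilt estimates disagree. The collar plane gives about 0.0075 rad, the crown against the collar gives about 0.03, and fits in the side camera give 0.018 to 0.027. All are below the 0.05 limit but near the measuring noise.

The flat stake, cup and mallet look unmoved in the pictures; I did not measure them again. The grip of the leaves could not be measured directly.

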